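Take the air screwdriver off the safety hook and stand it in its holster

TASK

Press the yellow sprung keeper of the red safety hook inwards until it snaps open and stays open, then lift the air screwdriver off the hook and lower it nose-down into the orange bench holster, letting go only once it stands on the holster's floor. Keep the screwdriver roughly upright all the way and leave the other things on the bench where they are.

Things in the scene. Friction and masses are not known exactly. Their poses are not given: they have to be found in the camera images.
- keeper (a joint): angle of the hook's keeper, a yellow tongue 18 mm wide, 51 mm long, 4 mm thick, hung from a pivot on the hook's neck; 0 = shut against the inside of the nose, 0.8 = fully open (swung inwards to the back of the hook). Over-centre spring: 3 to 5 N at mid-length start it; let go below 0.4 it snaps shut, pushed past 0.4 it snaps open to 0.8 and stays. It cannot swing outwards.
- keeper_face (a point): middle of the keeper's outer face, where to press it, 26 mm below its pivot; moves with the keeper. Shut, it lies 14 mm in front (-x of post) of hook_bowl and 40 mm above it. Press along +x of post, level or up to 45 degrees downwards; half of the travel moves it about 10 mm. Clear mouth between nose and neck about 35 mm.
- post: fixed jib post; origin on the table straight below the hook's bowl; x points away from the robot, from the hook's open side (nose) to its back; yaw varies. Blue square column 0.45 m tall standing at x 150, y -170 mm, brace and a 30 mm arm (underside 397 mm high) over to the hook. The red hook, bar 13 mm thick, hangs below the arm's end in the x-z plane, from x -37 mm (nose) to 31 mm (back).
- hook_bowl (a point): where the bar of the screwdriver's bail lies while it hangs in the hook: 275 mm above the table, straight over post's origin. The hook's underside is 16 mm below it.
- hook_nose (a point): top of the tip of the hook's nose, 30 mm in front (-x of post) of hook_bowl and 25 mm above it. The bail's bar (3 mm radius) must be raised past it before it can come out over the nose, towards -x.
- driver_grip (a point): the air screwdriver (loose, 0.4 to 0.7 kg) at the middle of its round grey body, the point to hold; z runs up along it. 36 mm diameter from 30 mm below to 48 mm above this point; tapers to 20 mm diameter at 57 mm below. The hook is straight above, so the gripper must be tilted 40 to 45 degrees, leaning out to the hook's open side (-x of post).
- driver_tip (a point): lower end of the screwdriver's 14 mm thick bit holder, on its axis, 82 mm below driver_grip.
- driver_bail (a point): centre of the bar of the screwdriver's rigid wire bail (50 mm wide along its own y, 6 mm wire), 114 mm above driver_grip. The hook passes through the bail along x. A 16 mm stub on top of the body ends 60 mm below this bar, so while the bail is round the hook it can be raised only about 43 mm.
- holster_floor (a point): floor inside the orange holster, on its axis, 14 mm above the table; the screwdriver's tip stands here. The holster is fixed, on the left or right of the post: a socket of 20 mm inside diameter up to 18 mm above this floor, widening as a funnel to 42 mm at the rim, on a 100 mm square grey plate.
- holster_rim (a point): centre of the holster's rim, 44 mm above holster_floor; the rim's outside diameter is 50 mm.
- green_bin: loose open green plastic bin with sockets in it, 120 x 100 x 60 mm; leave alone. Origin under its centre.
- bellows: loose air spring, black rubber bellows of two rolls on a grey piston, 110 mm diameter, 172 mm tall, 2.2 kg; leave alone. Origin under its centre.
- wrench: loose steel wrench lying flat, 190 mm long (its x axis); leave alone.
- red_driver: loose hand screwdriver with a red handle lying flat, 200 mm long (its x axis); leave alone.
- spray_can: loose blue spray can, 66 mm diameter, 170 mm tall; leave alone. Origin under its centre.
- carton: loose brown carton, 130 x 90 x 60 mm; leave alone. Origin under its centre.
- tape: loose yellowish roll of tape lying flat, 70 mm diameter, 24 mm tall; leave alone. Origin under its centre.

How it is judged:
On the way, in this order (a step that is already met when the one before it is completed fails the run):
1. the keeper is pressed open and stays open while the screwdriver still hangs in the hook (value of joint keeper above 0.65 rad and distance between driver_bail and hook_bowl below 0.02 m), for 0.2 s.
2. the screwdriver is off the hook and held clear of it (distance between driver_bail and hook_bowl above 0.08 m and horizontal distance between driver_bail and hook_bowl above 0.05 m and contact force between the fingers and driver above 1 N), for 0.2 s.
3. the screwdriver stands on the holster's floor while still held (horizontal distance between driver_tip and holster_floor below 0.012 m and z of driver_tip in the frame of holster_floor below 0.008 m and contact force between the fingers and driver above 1 N), for 0.1 s.
At the end, for the whole second after the job is handed in: The screwdriver stands nose-down in the holster, its tip within 12 mm of the centre of the holster's floor and less than 8 mm above it, leaning less than 14 degrees, released and at rest (horizontal distance between driver_tip and holster_floor below 0.012 m and z of driver_tip in the frame of holster_floor below 0.008 m and angle between driver_grip's own z axis and vertical below 0.25 rad and contact force between the fingers and driver below 0.1 N and linear speed of driver below 0.02 m/s); the robot touches nothing.
It fails at once if the screwdriver is tipped over (more than 50 degrees from upright) (angle between driver_grip's own z axis and vertical above 0.87 rad).
It fails at once if one of the other things on the bench is pushed more than 30 mm (distance of any of green_bin, bellows, wrench, red_driver, spray_can, carton, tape from where it was at the start of the episode above 0.03 m).
It also fails if it takes over 48 s, if anything falls off the work surface, if the arm or the gripper's body presses on something with over 40 N, if the wrist force passes 120 N, or if a joint passes its speed limit or range.

ROBOT

A 6-joint arm with a two-finger parallel gripper is mounted at the origin on the work surface. World frame = base frame: x ahead of the robot, y to its left, z up, the work surface at z = 0. Lengths are in m, angles in rad, forces in N, time in s.
With the tool pointing down it reaches from about 0.275 to 0.775 m from the base axis. Payload 14.6 kg.
Tool frame: the origin (TCP) lies at the very end of the fingers, on their centre line; the grasp point (between the pads) lies 19 mm behind it (robot.pinch_z is the distance from the TCP to the grasp point, in m); z points along the fingers, y is the direction in which the jaws open and shut (so a half turn about z gives the same grasp; the last joint's range is limited). The gripper opens to 85 mm and grips with 20 to 120 N. Pads are 22 mm wide; open, the fingers measure 114 mm over their backs; the gripper's body (76 mm by 85 mm) begins 54 mm behind the grasp point. The pads swing forward as they close: fully open they stand 13 mm farther back than shut.
Start: joints at [-1.413, 0.263, -0.048, 1.259, 0, 1.415], TCP at [0.162, -0.5, 0.209] pointing down, gripper open.
Joint ranges: [-2.65, 2.65], [-0.89, 1.7], [-1.18, 1.37], [-2.13, 2.11], [-1.35, 1.29], [-3.14, 3.14]. Speed limits (rad/s): [1.89, 1.89, 2.57, 2.79, 3.14, 3.14].

INTERFACE

Orientations are given as a unit quaternion [x, y, z, w].
In Python, from station import robot, cams gives the robot as it stands.
- The arm moves only by the tool arm_command, never from a script. Its argument "deltas" is a list of rows, each a list of 2 entries, a list of its own where there are three numbers: the shift along the tool's x, y, z in cm, then the turn, a rotation vector about the tool's x, y, z in degrees. In form: [[[tx, ty, tz], [rx, ry, rz]], ...]. A call has 1 to 10 rows; each row is the pose to reach, as a shift and turn from the pose commanded when the call began, along the tool's axes at that moment; what a row does not reach only later rows make up. A row lasts 1/8 s, in which the tool goes at most 62.5 mm and 10.7 degrees, less where a joint would pass 70% of its speed; a pose out of reach is approached as far as the arm can. A call with a gripper value outside its range is refused whole. "jaw" is the opening, from 0 (shut) to 1 (fully open), set as the call begins (left out, the last holds). The fingers move at their own pace and stop on an object; "force" is the grip in N (left out, the last holds). Time passes only in rows, so rows that repeat a pose let the fingers close. It gives the time, the measured TCP pose, the force and the opening at its end, in the units of the state.
- robot.state(): the state, without advancing time (a new reading comes with each control period).
- cams.capture(name): name is "scene" or "side" or "wrist"; returns the picture (384x512x3 uint8, blue, green, red); there is no depth.
- cams.camera_info(name): a dict with "fx", "fy", "cx", "cy" (pixels), "position" and "orientation" of the camera in the world. Camera axes: x right, y up, looking along -z (the intrinsics and any distortion apply to the point x, -y, -z); pixel columns grow to the right and rows downward; lengths in m; the calibration is good to about 2 mm. A picture is of the moment at which its call begins: read the wrist's pose just before it. camera_info takes no time and is no camera call; for the wrist camera it gives the pose at the moment of the call.
- robot.close_job(): hands the job in, once; it reports no verdict.
The state is a dict: "time_s": time; "joints": joint angles; "qvel": joint speeds; "joint_efforts": joint torques, N m; "ee_pos": TCP position; "tool_rot": TCP orientation; "wrist_force": force on the tool from outside, world axes, zero at the start; "wrist_torque": the same for the moment, N m; "gripper_width": opening from 0.0 (shut) to 1.0 (fully open).
Only numpy, scipy, OpenCV 4.12 (cv2) and the standard library are available. Lean on these libraries where they do the work, as an engineer would, in place of code of your own. Each camera call takes 0.05 s, during which the arm holds its last target.

## Working session

There is one attempt and no reset: what is moved stays moved. The work goes in short steps, Python scripts to look and compute and a tool call to move; the robot and the scene stay as the last step left them, time stands still between calls to the robot, and variables do not carry over. Pictures are saved under pics/ and viewed, and the job is handed in when it is done.

Besides the shell and the picture viewer there is one more tool, called after "Emit:" as a command line: name --argument value ..., lists and objects as JSON in quotes. arm_command: Moves the arm, as the interface text tells. Its arguments: {"type":"object","properties":{"deltas":{"type":"array","items":{"type":"array"}},"jaw":{"type":"number"},"force":{"type":"number"}},"required":["deltas"]}

```bash
ls; mkdir -p pics
python3 - <<'E'
from station import robot,cams
import cv2
s=robot.state(); print(s)
for n in("scene","side","wrist"):
    print(n,cams.camera_info(n))
    cv2.imwrite(f"pics/a_{n}.png",cams.capture(n))
print([a for a in dir(robot) if a[0]!='_'],robot.pinch_z)
E
```

```text
pics
{'time_s': 0.0, 'joints': array([-1.41328888e+00,  2.63512475e-01, -4.89709259e-02,  1.25937443e+00,
        1.08831914e-05,  1.41550833e+00]), 'qvel': array([-1.52359185e-03, -2.90409083e-04, -2.90710778e-04,  9.44467466e-04,
       -8.20807764e-05,  1.45454072e-03]), 'joint_efforts': array([-9.16378576e-05, -6.37605429e+01,  3.84563935e+01,  1.36277889e-02,
       -2.56529511e-04,  3.24456357e-05]), 'ee_pos': array([ 0.1615087 , -0.49921957,  0.20831805]), 'tool_rot': array([ 9.87794647e-01,  1.55760887e-01,  4.85260154e-06, -5.30757853e-04]), 'wrist_force': array([ 0.38236283, -0.01478947, -0.25301691]), 'wrist_torque': array([ 0.02667   , -0.02423706,  0.00791682]), 'gripper_width': 1.0007460455874326}
scene {'fx': 431.31740713339065, 'fy': 431.31740713339065, 'cx': 253.52288549500753, 'cy': 196.31559464264745, 'position': array([1.31770455, 0.69649588, 1.19431221]), 'orientation': array([0.16238915, 0.36259949, 0.82868621, 0.3942468 ])}
side {'fx': 449.1599358195665, 'fy': 449.1599358195665, 'cx': 255.49582144195418, 'cy': 194.94177715852857, 'position': array([0.38742491, 1.22567975, 1.10089361]), 'orientation': array([-0.02394109,  0.45126945,  0.889969  , -0.06113819])}
wrist {'fx': 299.44704130867916, 'fy': 299.44704130867916, 'cx': 254.04248289607594, 'cy': 193.37625542926412, 'position': array([ 0.23772172, -0.4747347 ,  0.37428906]), 'orientation': array([-0.12722953,  0.09328116, -0.58047515,  0.79884909])}
['MotionError', 'close_job', 'pinch_z', 'state'] 0.0187
```

View pics/a_scene.png

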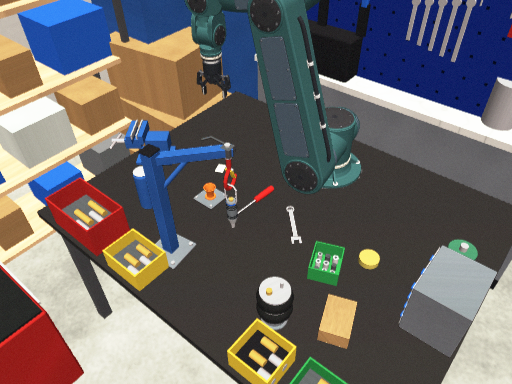

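View pics/a_side.png

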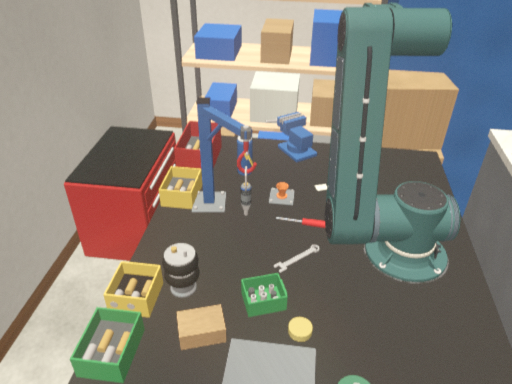

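View pics/a_wrist.png

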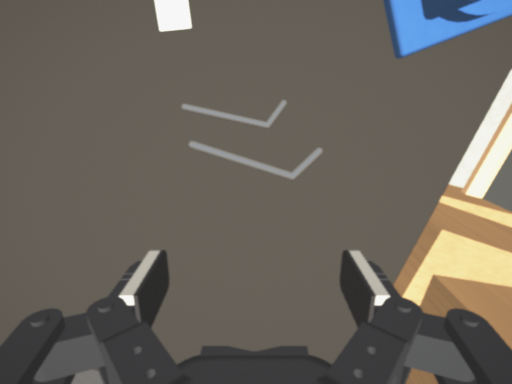

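The scene picture shows the hook near (231,165), the driver near (232,205) and the holster near (209,190). In the side picture they are near (246,155), (246,190) and (282,190). I'll zoom in.

```bash
cat > h.py <<'E'
import numpy as np, cv2
from scipy.spatial.transform import Rotation as R
from scipy.optimize import least_squares
from station import robot,cams
F=np.diag([1,-1,-1.])
def pr(c,P):
    P=np.atleast_2d(P); p=(R.from_quat(c['orientation']).inv().apply(P-c['position']))@F
    return np.c_[c['fx']*p[:,0]/p[:,2]+c['cx'],c['fy']*p[:,1]/p[:,2]+c['cy']]
def ray(c,u):
    d=np.array([(u[0]-c['cx'])/c['fx'],(u[1]-c['cy'])/c['fy'],1])@F
    return R.from_quat(c['orientation']).apply(d)
def atz(c,u,z):
    d=ray(c,u); p=c['position']; return p+d*(z-p[2])/d[2]
def tri(obs):
    f=lambda P:np.concatenate([pr(c,P)[0]-u for c,u in obs])
    r=least_squares(f,[0.5,-.2,.2]); return r.x,np.sqrt(np.mean(r.fun**2))
def crop(img,x0,y0,w,h,k,fn): cv2.imwrite(fn,cv2.resize(img[y0:y0+h,x0:x0+w],None,fx=k,fy=k,interpolation=cv2.INTER_CUBIC))
E
python3 - <<'E'
from h import *
crop(cv2.imread('pics/a_scene.png'),120,110,160,120,5,'pics/b_scene.png')
crop(cv2.imread('pics/a_side.png'),180,90,160,120,5,'pics/b_side.png')
E
```

```text
(no output)
```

View pics/b_scene.png

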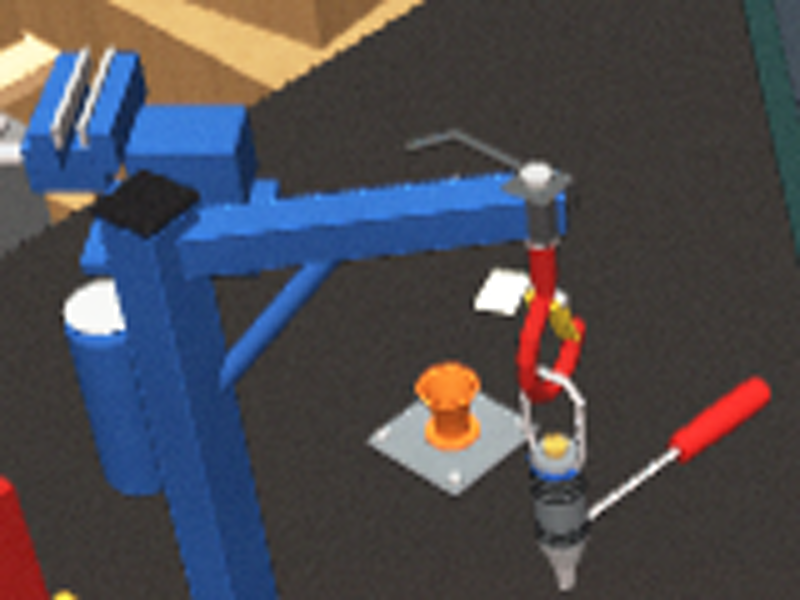

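View pics/b_side.png

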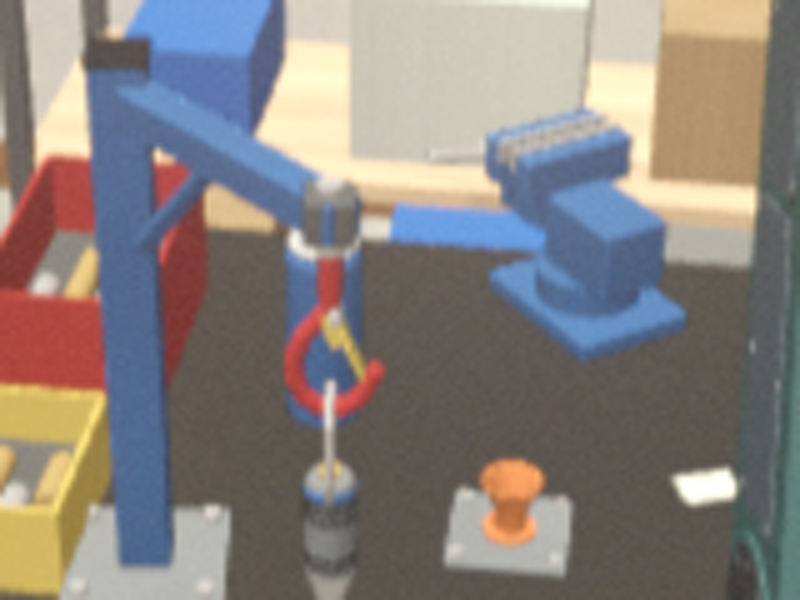

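Run:
```python
from h import *
S=cams.camera_info('scene');D=cams.camera_info('side')
a=lambda x,y:(120+x/5-.4,110+y/5-.4); b=lambda x,y:(180+x/5-.4,90+y/5-.4)
for n,o in dict(nose=[(S,a(578,322)),(D,b(376,366))],bail=[(S,a(555,375)),(D,b(330,385))],coltop=[(S,a(147,202)),(D,b(118,52))],rim=[(S,a(448,383)),(D,b(513,477))],armcap=[(S,a(537,175)),(D,b(331,190))]).items():
    print(n,tri(o))
print('rimz',atz(S,a(448,383),.058),atz(D,b(513,477),.058))
print('tip',atz(S,a(567,585),.079))
print('hb',atz(S,a(555,375),.275),atz(D,b(330,385),.275))
obs=[(S,a(578,322),(-.030,0,.3)),(D,b(376,366),(-.030,0,.3)),(S,a(555,375),(0,0,.275)),(D,b(330,385),(0,0,.275)),(S,a(147,202),(.15,-.17,.45)),(D,b(118,52),(.15,-.17,.45))]
def w(p,P):
    c,s=np.cos(p[2]),np.sin(p[2]); return np.array([p[0]+c*P[0]-s*P[1],p[1]+s*P[0]+c*P[1],P[2]])
r=least_squares(lambda p:np.concatenate([pr(c,w(p,P))[0]-u for c,u,P in obs]),[.5,-.2,0]);print(r.x,r.fun)
```

```text
nose (array([ 0.54625332, -0.03630243,  0.2992111 ]), np.float64(0.2790615012511526))
bail (array([ 0.57767011, -0.02993572,  0.28227206]), np.float64(0.8473380995423038))
coltop (array([ 0.74674849, -0.18234718,  0.44524547]), np.float64(0.16476989830093927))
rim (array([ 0.46178621, -0.26171519,  0.0615425 ]), np.float64(0.20270540604187587))
armcap (array([ 0.57541584, -0.03458649,  0.43115841]), np.float64(0.1581670670605784))
rimz [ 0.46017716 -0.26339705  0.058     ] [ 0.46165505 -0.26867714  0.058     ]
tip [ 0.57816823 -0.03170673  0.079     ]
hb [ 0.57548619 -0.03146323  0.275     ] [ 0.57847094 -0.0481181   0.275     ]
[ 0.57546314 -0.03283044  0.14580905] [-0.19171211 -0.75335466 -0.0046651   0.02877513 -0.31264747 -0.17959945
  0.21117021  2.49732125 -0.11227604 -0.82879995 -0.9062186  -0.71564174]
```

```bash
cat >> h.py <<'E'
def toolR(yaw,down,flip=1):
    # z along yaw, dipping 'down' (rad) below level; y = flip*post y
    z=np.array([np.cos(down)*np.cos(yaw),np.cos(down)*np.sin(yaw),-np.sin(down)])
    y=flip*np.array([-np.sin(yaw),np.cos(yaw),0]); x=np.cross(y,z)
    return R.from_matrix(np.c_[x,y,z])
def delta(p,Rt,cur=None):
    if cur is None:
        s=robot.state(); cur=(s['ee_pos'],R.from_quat(s['tool_rot']))
    t=cur[1].inv().apply(np.array(p)-cur[0])*100; r=np.degrees((cur[1].inv()*Rt).as_rotvec())
    return np.round(t,2),np.round(r,1)
E
python3 - <<'E'
from h import *
s=robot.state(); c=cams.camera_info('wrist'); T=R.from_quat(s['tool_rot'])
print(T.inv().apply(c['position']-s['ee_pos']), T.inv().apply(R.from_quat(c['orientation']).as_matrix().T*0+R.from_quat(c['orientation']).as_matrix().T))
psi=.146
R1=toolR(psi,np.pi/2); print(delta([.40,-.07,.38],R1)) 
face=np.array([.576,-.033,.315])-.014*np.array([np.cos(psi),np.sin(psi),0])
R2=toolR(psi,np.radians(30)); print(face,delta(face-.12*R2.as_matrix()[:,2],R2,(np.array([.40,-.07,.38]),R1)))
E
```

```text
[ 8.00826829e-02 -2.15890434e-05 -1.65912689e-01] [[ 1.02481381e-03  9.99999409e-01  3.62516706e-04]
 [ 9.50174782e-01 -1.08675505e-03  3.11715741e-01]
 [ 3.11715951e-01  2.50036339e-05 -9.50175334e-01]]
(array([ 35.9 , -33.52, -17.13]), array([ 0.000e+00, -1.000e-01, -1.704e+02]))
[ 0.56214895 -0.03503675  0.315     ] (array([-6.16,  1.1 ,  0.5 ]), array([ -0., -60.,  -0.]))
```

Emit:
arm_command --deltas '[[[5,-4.5,-3],[0,0,-10]],[[10,-9,-6],[0,0,-20]],[[15,-13.5,-9],[0,0,-30]],[[19,-18,-12],[0,0,-40]],[[22,-21,-14],[0,0,-50]],[[25,-24,-16],[0,0,-60]],[[28,-27,-17],[0,0,-70]],[[31,-30,-17],[0,0,-80]],[[34,-32,-17],[0,0,-90]],[[36,-33.5,-17],[0,0,-100]]]' --jaw 0

```text
time_s: 1.4
ee_pos: [0.4016, -0.0686, 0.3787]
tool_rot: [0.513, 0.859, 0.0, -0.0]
wrist_force: [0.3, -0.5, -0.3]
gripper_width: -0.002
```

Emit:
arm_command --deltas '[[[0,0,0],[0,0,-10]],[[0,0,0],[0,0,-20]],[[0,0,0],[0,0,-30]],[[0,0,0],[0,0,-40]],[[0,0,0],[0,0,-50]],[[0,0,0],[0,0,-60]],[[0,0,0],[0,0,-70]],[[0,0,0],[0,0,-70]]]'

```text
time_s: 2.4
ee_pos: [0.401, -0.07, 0.3787]
tool_rot: [-0.069, 0.998, 0.0, -0.0]
wrist_force: [-0.6, -0.2, -0.5]
gripper_width: -0.001
```

Run:
```python
from h import *
print(robot.state())
psi=.146
face=np.array([.562,-.035,.315])
R2=toolR(psi,np.radians(30)); print(delta(face-.14*R2.as_matrix()[:,2],R2))
```

```text
{'time_s': 2.4, 'joints': array([-3.73673639e-01,  6.16544928e-02,  1.57863550e-01,  1.66726941e+00,
       -1.25827255e-06, -5.10849185e-01]), 'qvel': array([-7.70990392e-04, -6.27462459e-05, -6.58359376e-04, -1.60872918e-04,
       -2.05410606e-03,  9.99495440e-02]), 'joint_efforts': array([ 6.67690183e-03, -4.40195990e+01,  3.80270290e+01,  3.65779619e-03,
       -4.83197073e-05, -2.00888783e+00]), 'ee_pos': array([ 0.40095003, -0.06999238,  0.37867432]), 'tool_rot': array([-6.85340088e-02,  9.97648772e-01,  5.59317758e-05, -1.19582630e-04]), 'wrist_force': array([-0.57047935, -0.21602166, -0.48678335]), 'wrist_torque': array([ 0.0673118 , -0.02250169, -0.01632122]), 'gripper_width': -0.0009717061979973839}
(array([-4.31,  1.16, -0.63]), array([ -0.3, -60. ,  -0.5]))
```

Emit:
arm_command --deltas '[[[-1,0,0],[0,-10,0]],[[-2,0.5,0],[0,-20,0]],[[-3,0.8,0],[0,-30,0]],[[-4.3,1.2,-0.6],[0,-40,0]],[[-4.3,1.2,-0.6],[0,-50,0]],[[-4.3,1.2,-0.6],[-0.3,-60,-0.5]],[[-4.3,1.2,-0.6],[-0.3,-60,-0.5]]]'

```text
time_s: 3.28
ee_pos: [0.44, -0.0524, 0.3814]
tool_rot: [-0.059, 0.865, 0.038, 0.497]
wrist_force: [0.1, 0.1, -0.1]
gripper_width: -0.001
```

Run:
```python
from h import *
s=robot.state();print(s['joints'],s['ee_pos'],s['tool_rot'])
cv2.imwrite('pics/c_w.png',cams.capture('wrist'))
```

```text
[-0.89651009 -0.50657315 -0.71419954  0.64819134  0.84235442 -0.70194533] [ 0.44002418 -0.05236354  0.3813871 ] [-0.0593478   0.86476484  0.03813156  0.49719774]
```

View pics/c_w.png

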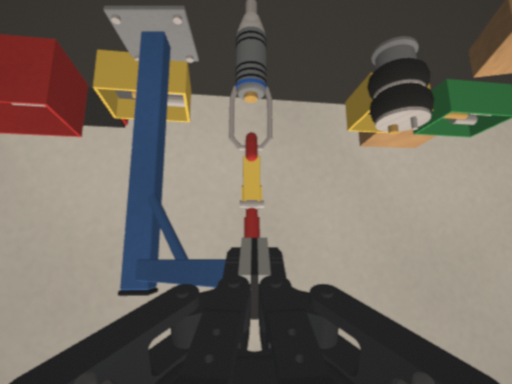

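Run:
```python
from h import *
c=cams.camera_info('wrist')
psi=.146;o=np.array([.5755,-.033,0]);ex=np.array([np.cos(psi),np.sin(psi),0]);ez=np.array([0,0,1.])
for n,x,z in [('nose',-.03,.3),('face',-.014,.315),('bowl',0,.275),('pivot',-.003,.339),('grip',0,.161),('tip',0,.079)]:
    print(n,pr(c,o+ex*x+ez*z))
print('colbase/top',pr(c,[o+ex*.15+np.array([-np.sin(psi),np.cos(psi),0])*-.17+ez*z for z in (.45,0.01)]))
im=cv2.imread('pics/c_w.png'); crop(im,190,0,130,270,3,'pics/c_w2.png')
```

```text
nose [[254.23864831 156.88297877]]
face [[254.31424594 175.37346535]]
bowl [[254.20608411 144.39769949]]
pivot [[254.40857907 199.66947522]]
grip [[253.87691666  55.1099159 ]]
tip [[253.66540989  -2.26201231]]
colbase/top [[141.37460055 291.79738307]
 [159.46995046  36.24006569]]
```

View pics/c_w2.png

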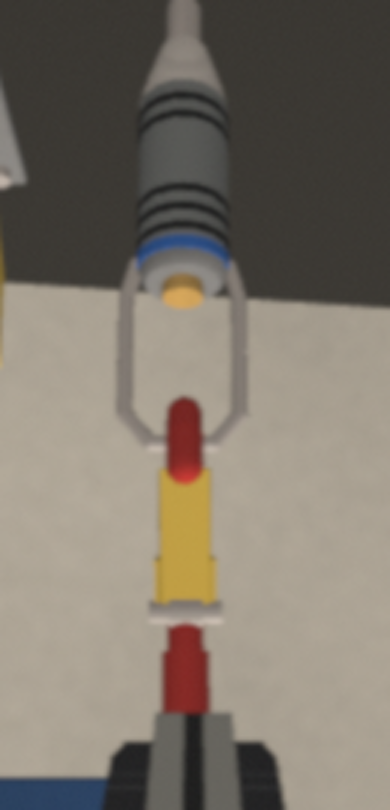

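Emit:
arm_command --deltas '[[[-0.1,-0.25,4],[0,0,0]],[[-0.1,-0.25,8],[0,0,0]],[[-0.1,-0.25,11],[0,0,0]],[[-0.1,-0.25,11],[0,0,0]]]'

```text
time_s: 3.82
ee_pos: [0.5398, -0.0395, 0.3311]
tool_rot: [-0.065, 0.864, 0.038, 0.497]
wrist_force: [-0.5, 1.1, 0.8]
gripper_width: -0.001
```

Run:
```python
from h import *
s=robot.state();print(s['joints'],s['ee_pos'],s['tool_rot'])
c=cams.camera_info('wrist')
im=cams.capture('wrist')
crop(im,170,0,170,290,2.05,'pics/d_w.png')
crop(cams.capture('side'),200,110,100,75,8,'pics/d_s.png')
psi=.146;o=np.array([.576,-.0355,0]);ex=np.array([np.cos(psi),np.sin(psi),0]);ez=np.array([0,0,1.])
for n,x,z in [('nose',-.03,.3),('face',-.014,.315),('bowl',0,.275),('pivot',-.003,.339),('grip',0,.161),('tip',0,.079)]:
    print(n,pr(c,o+ex*x+ez*z))
```

```text
[-0.56620191 -0.3133254  -0.83918979  0.13118637  0.60436265 -0.41165386] [ 0.53975261 -0.03948431  0.33106648] [-0.06475367  0.86435138  0.03798009  0.49725363]
nose [[251.58998    185.07526232]]
face [[251.65580993 211.47430314]]
bowl [[251.69074257 162.44681938]]
pivot [[251.70104787 247.07887536]]
grip [[251.66021502  33.2739298 ]]
tip [[251.64152995 -45.78926408]]
```

View pics/d_w.png

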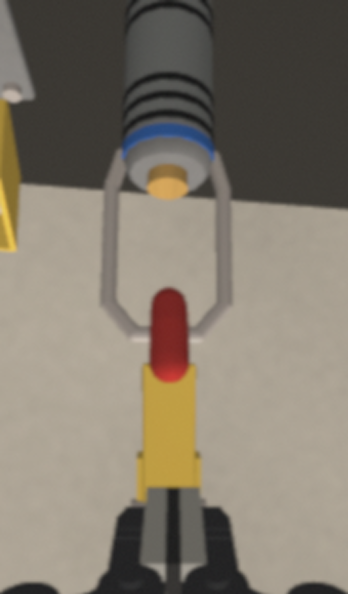

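View pics/d_s.png

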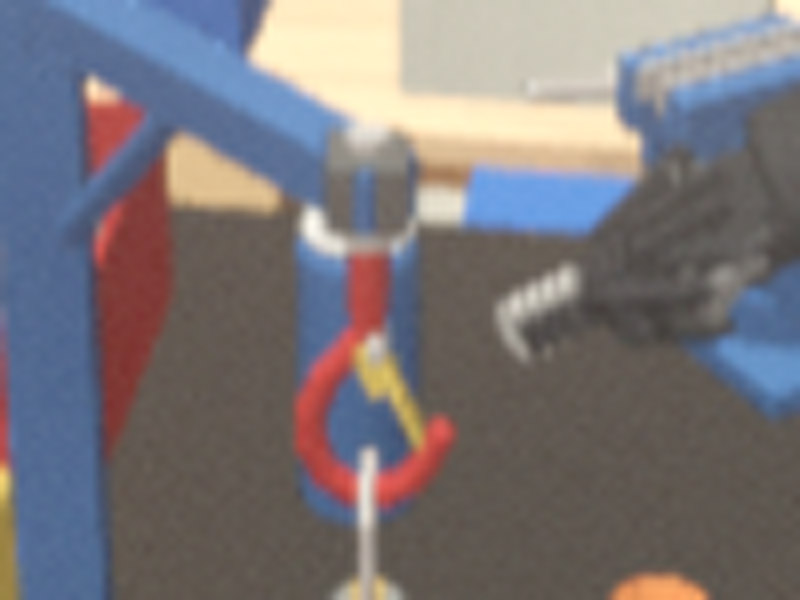

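Run:
```python
from h import *
s=robot.state();D=cams.camera_info('side');S=cams.camera_info('scene');W=cams.camera_info('wrist')
print(s['ee_pos'],s['time_s'],(pr(D,s['ee_pos'])-[200,110])*8,pr(S,s['ee_pos']), (pr(W,s['ee_pos'])-[170,0])*2.05)
T=R.from_quat(s['tool_rot']).as_matrix();print(T)
psi=.146;o=np.array([.576,-.0355,0]);ex=np.array([np.cos(psi),np.sin(psi),0]);ez=np.array([0,0,1.])
for n,x,z in [('nose',-.03,.3),('face',-.014,.315),('bowl',0,.275)]: print(n,(pr(D,o+ex*x+ez*z)-[200,110])*8)
crop(cams.capture('scene'),190,130,80,60,10,'pics/e.png')
```

```text
[ 0.53844714 -0.04018777  0.33206375] 3.925 [[457.84341206 354.28774922]] [[235.35790745 163.97784793]] [[171.61526152 476.18062673]]
[[-4.95261984e-01 -1.48680446e-01  8.55926219e-01]
 [-7.44533025e-02  9.88885294e-01  1.28695691e-01]
 [-8.65547384e-01  1.15494029e-05 -5.00827043e-01]]
nose [[437.93040148 419.14800288]]
face [[399.84513208 388.39705711]]
bowl [[366.1650747  469.26383518]]
```

View pics/e.png

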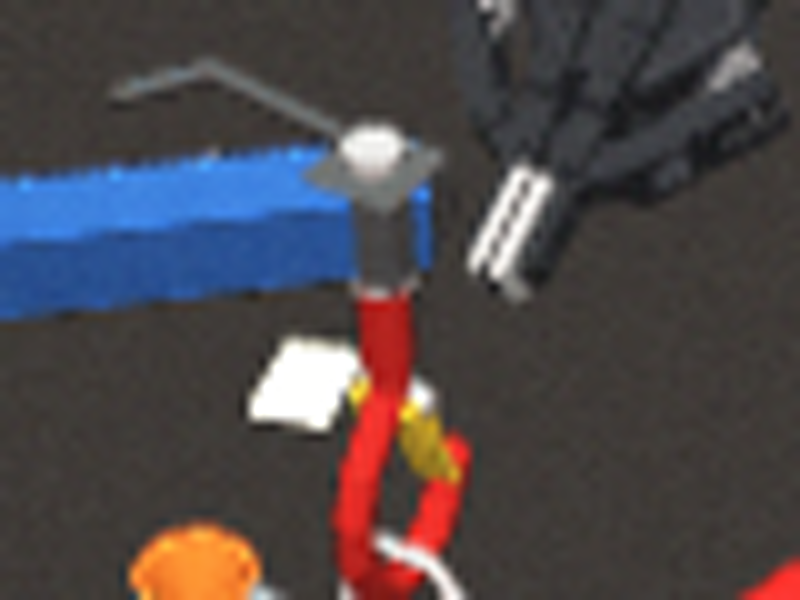

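Run:
```python
from h import *
s=robot.state();D=cams.camera_info('side');S=cams.camera_info('scene')
P,e=tri([(S,(190+50.3,130+28.2)),(D,(200+515/8,110+338/8))]);print(P,e)
T=R.from_quat(s['tool_rot']);print(T.inv().apply(P-s['ee_pos'])*1000)
for z in (-.02,-.01,0,.01):
  q=s['ee_pos']+T.apply([0,0,z]);print(z,(pr(D,q)-[200,110])*8,(pr(S,q)-[190,130])*10)
im=cams.capture('side');cv2.imwrite('pics/f.png',im)
```

```text
[ 0.5150668  -0.03923296  0.34199307] 0.11029385446436232
[  2.80103675   4.68691509 -24.38642975]
-0.02 [[501.43664324 332.74779545]] [[481.57373113 284.14833808]]
-0.01 [[480.15747668 343.18943896]] [[467.59754209 311.18742266]]
0 [[458.95789694 353.59202938]] [[453.58188937 338.30285581]]
0.01 [[437.83745835 363.9557854 ]] [[439.52660557 365.49496136]]
```

View pics/f.png

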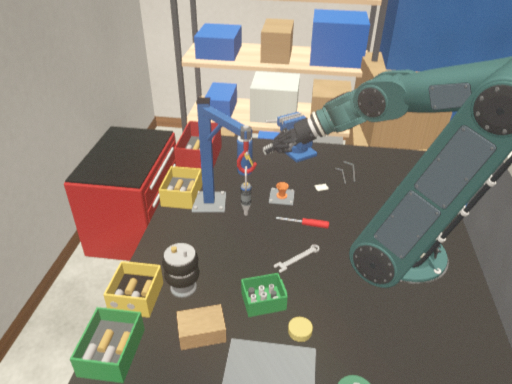

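Run:
```python
from h import *
s=robot.state();T=R.from_quat(s['tool_rot']);c=cams.camera_info('wrist');S=cams.camera_info('scene');D=cams.camera_info('side')
for x in (.011,-.011):
  for z in (-.02,-.01,0,.006):
    q=s['ee_pos']+T.apply([x,0,z]);print(x,z,pr(c,q),(pr(S,q)-[190,130])*10,(pr(D,q)-[240,130])*12)
crop(cams.capture('wrist'),210,220,90,70,8,'pics/g.png')
crop(cams.capture('side'),240,130,60,45,12,'pics/g2.png')
```

```text
0.011 -0.02 [[253.71224424 229.9736057 ]] [[492.15874072 297.64439725]] [[292.73567422 288.86612436]]
0.011 -0.01 [[253.7090163  222.37124781]] [[478.27847129 324.48876662]] [[260.89682467 304.38417401]]
0.011 0 [[253.7061307  215.57512585]] [[464.3592632  351.40844315]] [[229.17670472 319.84435561]]
0.011 0.006 [[253.70454169 211.83273781]] [[455.98897956 367.59652845]] [[210.20134699 329.09282242]]
-0.011 -0.02 [[253.72877768 265.91497935]] [[471.19505443 269.04447646]] [[254.19549292 228.79286124]]
-0.011 -0.01 [[253.72478679 256.67699317]] [[457.08296991 296.23891615]] [[222.18050933 244.54521569]]
-0.011 0 [[253.72120338 248.38226026]] [[442.93071939 323.51075702]] [[190.28584292 260.2383704 ]]
-0.011 0.006 [[253.71922375 243.79986976]] [[434.420018   339.91115169]] [[171.20651349 269.62598601]]
```

View pics/g.png

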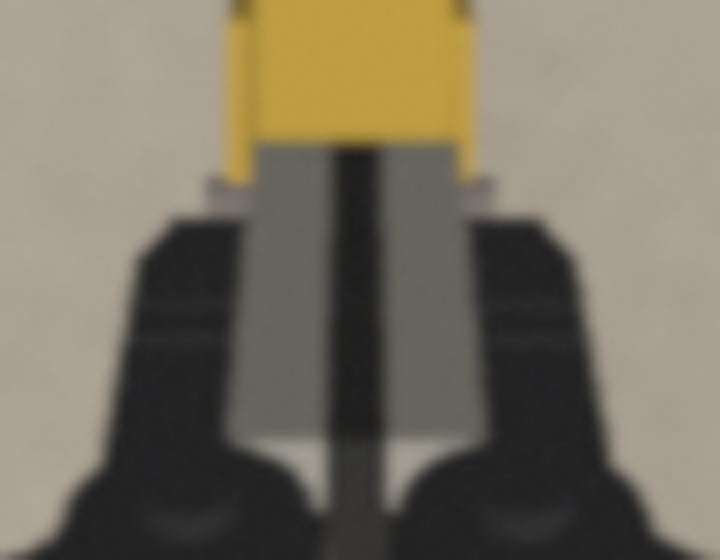

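View pics/g2.png

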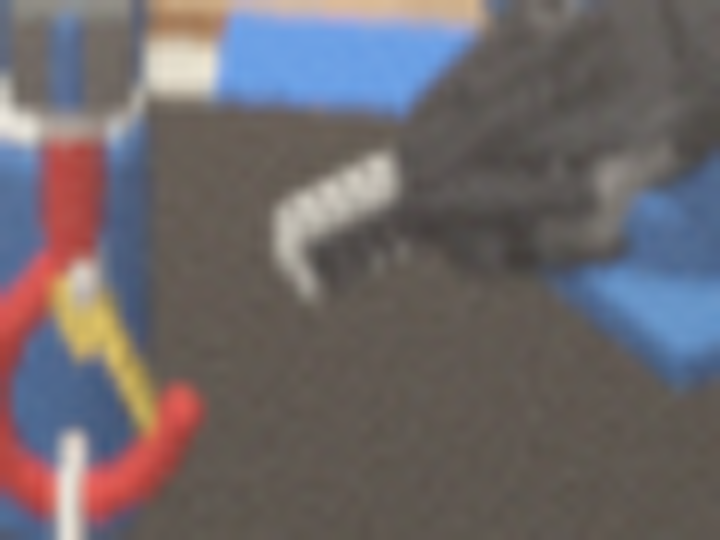

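Emit:
arm_command --deltas '[[[0.1,0,2],[0,0,0]],[[0.1,0,4],[0,0,0]],[[0.1,0,4.4],[0,0,0]],[[0.1,0,4.4],[0,0,0]]]'

```text
time_s: 4.62
ee_pos: [0.574, -0.0352, 0.3081]
tool_rot: [-0.064, 0.864, 0.037, 0.499]
wrist_force: [-0.1, -0.6, -0.3]
gripper_width: 0.001
```

```bash
cat > look.py <<'E'
from h import *
import sys
t=sys.argv[1]
s=robot.state();print(s['ee_pos'],s['wrist_force'],s['joints'].round(2))
crop(cams.capture('side'),220,120,64,48,6,f'pics/{t}1.png')
crop(cams.capture('wrist'),170,100,170,200,2.5,f'pics/{t}2.png')
a=cv2.imread(f'pics/{t}1.png');b=cv2.imread(f'pics/{t}2.png')
h=max(a.shape[0],b.shape[0]);p=lambda i:np.vstack([i,np.zeros((h-i.shape[0],i.shape[1],3),'uint8')])
cv2.imwrite(f'pics/{t}.png',np.hstack([p(a),p(b)])[:590,:800])
E
python3 look.py h
```

```text
[ 0.57396897 -0.03515912  0.30807571] [-0.06936852 -0.62063876 -0.30643633] [-0.49 -0.22 -0.87 -0.02  0.54 -0.36]
```

View pics/h.png

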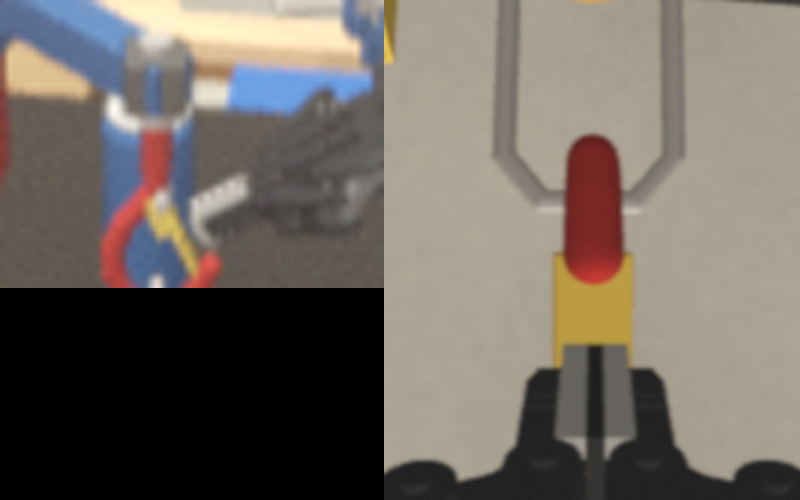

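Fingertips sit just in front of the keeper, clear above the nose and centred laterally (about x 593 in the crop). Pressing now.

Emit:
arm_command --deltas '[[[0,0,0.3],[0,0,0]],[[0,0,0.6],[0,0,0]],[[0,0,0.9],[0,0,0]],[[0,0,1.1],[0,0,0]],[[0,0,1.3],[0,0,0]]]'

```text
time_s: 5.35
ee_pos: [0.5855, -0.0333, 0.3012]
tool_rot: [-0.064, 0.864, 0.037, 0.499]
wrist_force: [-0.9, -0.4, 1.3]
gripper_width: -0.002
```

Emit:
arm_command --deltas '[[[0,0,0.2],[0,0,0]],[[0,0,0.4],[0,0,0]],[[0,0,0.6],[0,0,0]]]'

```text
time_s: 5.72
ee_pos: [0.5906, -0.0325, 0.2981]
tool_rot: [-0.064, 0.864, 0.037, 0.499]
wrist_force: [-0.5, -0.0, 0.3]
gripper_width: 0.0
```

```bash
python3 look.py i
```

```text
[ 0.59057832 -0.03253334  0.29811565] [-0.52166978 -0.01891987  0.26792867] [-0.46 -0.18 -0.88 -0.09  0.52 -0.34]
```

View pics/i.png

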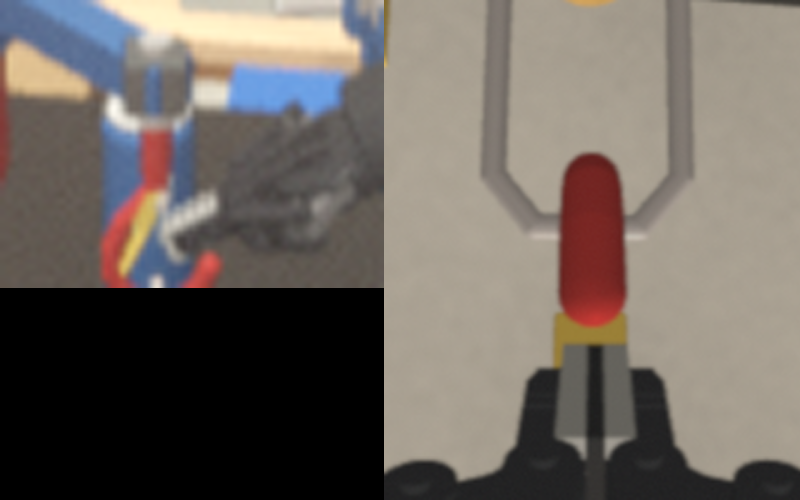

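The side picture shows the keeper swung to the back of the hook (crop 140,240), so it has snapped open. Retreating straight out.

Emit:
arm_command --deltas '[[[0,0,-3],[0,0,0]],[[0,0,-7],[0,0,0]],[[0,0,-11],[0,0,0]],[[0,0,-13],[0,0,0]]]'

```text
time_s: 6.32
ee_pos: [0.478, -0.0492, 0.3647]
tool_rot: [-0.064, 0.863, 0.036, 0.499]
wrist_force: [-0.4, -1.2, 0.1]
gripper_width: 0.003
```

Run:
```python
from h import *
psi=.146
g=np.array([.576,-.0355,.162])
R2=toolR(psi,np.radians(47)); print(delta(g-.09*R2.as_matrix()[:,2],R2))
```

```text
(array([10.  , -0.06, 10.08]), array([ 0. , 17.1,  0.1]))
```

Emit:
arm_command --deltas '[[[4,0,2],[0,6,0]],[[8,0,4],[0,12,0]],[[10,0,8],[0,17,0]],[[10,0,10],[0,17,0]],[[10,0,10],[0,17,0]]]' --jaw 0.7 --force 50

```text
time_s: 6.95
ee_pos: [0.5155, -0.043, 0.2256]
tool_rot: [-0.069, 0.928, 0.028, 0.365]
wrist_force: [0.1, 0.6, -0.6]
gripper_width: 0.699
```

Run:
```python
from h import *
s=robot.state();print(s['ee_pos'],s['tool_rot'],s['joints'].round(2),s['gripper_width'])
T=R.from_quat(s['tool_rot']);c=cams.camera_info('wrist')
cv2.imwrite('pics/j_w.png',cams.capture('wrist'))
crop(cams.capture('side'),210,120,120,90,6,'pics/j_s.png')
psi=.146;o=np.array([.576,-.0355,0.002]);ex=np.array([np.cos(psi),np.sin(psi),0]);ez=np.array([0,0,1.])
for n,x,z in [('nose',-.03,.3),('bowl',0,.275),('top',0,.209),('grip',0,.161),('low',0,.131),('tip',0,.079)]:
    print(n,pr(c,o+ex*x+ez*z))
for x in (.011,-.011):
  for z in (-.04,-.03,-.02,-.01,0): print(x,z,pr(c,s['ee_pos']+T.apply([[x,.0297,z],[x,-.0297,z]])).round(1).tolist())
```

```text
[ 0.51548059 -0.04303693  0.22564587] [-0.06927966  0.92812851  0.02797864  0.36468478] [-0.5  -0.19 -0.79  0.33  0.42 -0.5 ] 0.6989111428019936
nose [[251.37662318 376.24050198]]
bowl [[251.59305693 332.49443024]]
top [[251.74778238 243.07747986]]
grip [[251.83712543 191.44548937]]
low [[251.88549796 163.49065828]]
tip [[251.95852156 121.2897923 ]]
0.011 -0.04 [[316.7, 248.5], [190.7, 248.5]]
0.011 -0.03 [[312.7, 238.8], [194.7, 238.8]]
0.011 -0.02 [[309.2, 230.2], [198.2, 230.2]]
0.011 -0.01 [[306.1, 222.6], [201.3, 222.6]]
0.011 0 [[303.3, 215.8], [204.1, 215.8]]
-0.011 -0.04 [[313.7, 288.1], [193.7, 288.1]]
-0.011 -0.03 [[310.1, 276.4], [197.3, 276.5]]
-0.011 -0.02 [[306.9, 266.1], [200.5, 266.1]]
-0.011 -0.01 [[304.0, 256.8], [203.3, 256.9]]
-0.011 0 [[301.5, 248.5], [205.9, 248.6]]
```

View pics/j_w.png

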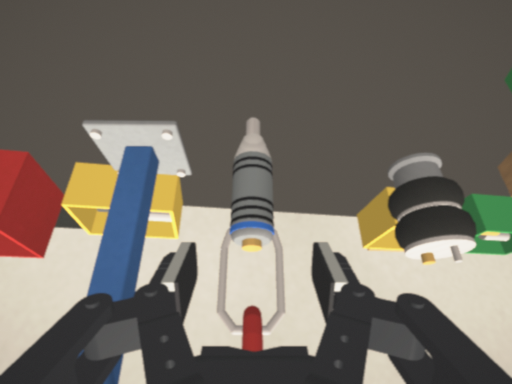

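View pics/j_s.png

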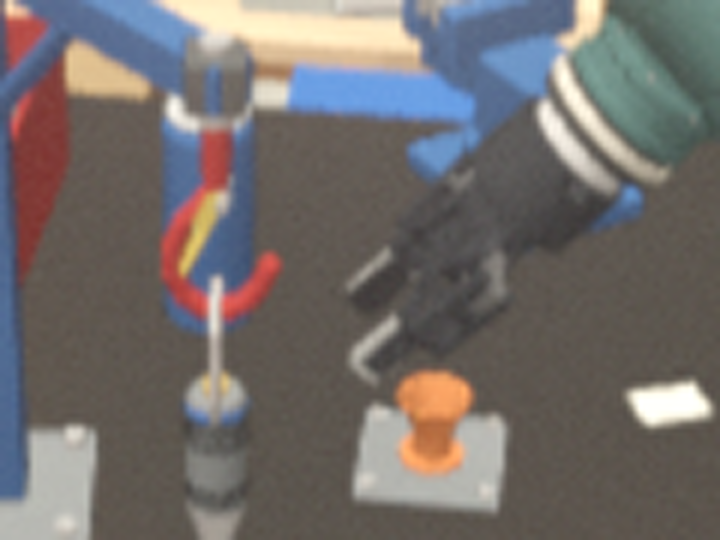

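Run:
```python
from h import *
s=robot.state();T=R.from_quat(s['tool_rot']);c=cams.camera_info('wrist')
for x in (.038,.0425,0.02):
  for z in (-.063,-.073,-.083,-.1): print(x,z,pr(c,s['ee_pos']+T.apply([x,0.0,z])).round(1).tolist())
```

```text
0.038 -0.063 [[253.7, 213.9]]
0.038 -0.073 [[253.7, 225.1]]
0.038 -0.083 [[253.7, 238.6]]
0.038 -0.1 [[253.7, 269.4]]
0.0425 -0.063 [[253.7, 202.5]]
0.0425 -0.073 [[253.7, 212.8]]
0.0425 -0.083 [[253.7, 225.2]]
0.0425 -0.1 [[253.7, 253.6]]
0.02 -0.063 [[253.7, 256.8]]
0.02 -0.073 [[253.7, 271.2]]
0.02 -0.083 [[253.7, 288.4]]
0.02 -0.1 [[253.7, 326.9]]
```

Emit:
arm_command --deltas '[[[0,-0.12,3],[0,0,0]],[[0,-0.12,6],[0,0,0]],[[0,-0.12,9],[0,0,0]],[[0,-0.12,9],[0,0,0]]]'

```text
time_s: 7.55
ee_pos: [0.5758, -0.036, 0.1601]
tool_rot: [-0.069, 0.928, 0.028, 0.365]
wrist_force: [-1.1, -0.6, -0.1]
gripper_width: 0.7
```

Run:
```python
from h import *
s=robot.state();print(s['ee_pos'],s['wrist_force'])
cv2.imwrite('pics/k_w.png',cams.capture('wrist'))
crop(cams.capture('side'),210,120,90,72,6,'pics/k_s.png')
c=cams.camera_info('wrist');T=R.from_quat(s['tool_rot'])
o=np.array([.576,-.0355,0.002])
for n,z in [('bowl',.275),('top',.209),('grip',.161),('low',.131),('tip',.079)]: print(n,pr(c,o+[0,0,z]),T.inv().apply(o+[0,0,z]-s['ee_pos'])*1000)
```

```text
[ 0.57577201 -0.03596055  0.16012205] [-1.1077015  -0.55925439 -0.13361932]
bowl [[255.20295487 487.03935076]] [-79.80348927   0.53731086 -85.39223761]
top [[254.89227093 319.94125068]] [-34.86029922   0.47213709 -37.05896314]
grip [[254.73403484 234.83563257]] [-2.17434283  0.42473798 -1.9074908 ]
low [[254.65393401 191.75424058]] [18.25437992  0.39511353 20.06217941]
tip [[254.53971457 130.3225144 ]] [53.66416601  0.3437645  58.14294112]
```

View pics/k_w.png

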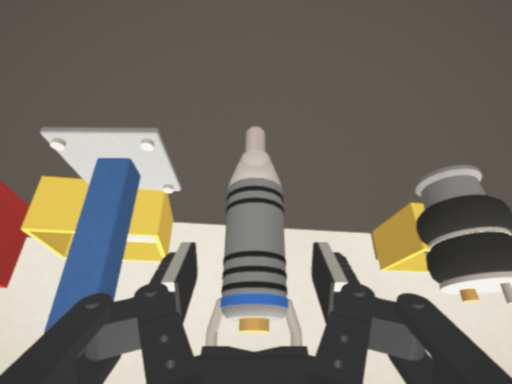

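View pics/k_s.png

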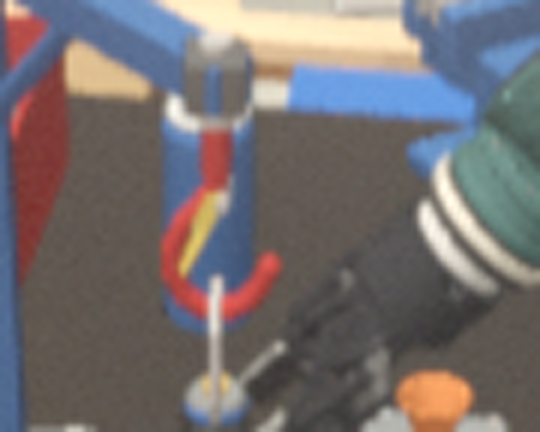

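Emit:
arm_command --deltas '[[[0,0,1],[0,0,0]],[[0,0,2],[0,0,0]],[[0,0,3],[0,0,0]],[[0,0,3.9],[0,0,0]],[[0,0,3.9],[0,0,0]]]'

```text
time_s: 8.28
ee_pos: [0.6026, -0.0317, 0.1314]
tool_rot: [-0.069, 0.928, 0.028, 0.365]
wrist_force: [0.6, 0.0, -0.2]
gripper_width: 0.699
```

Run:
```python
from h import *
s=robot.state();print(s['ee_pos'],s['wrist_force'])
cv2.imwrite('pics/l_w.png',cams.capture('wrist'))
crop(cams.capture('side'),210,120,90,72,6,'pics/l_s.png')
crop(cams.capture('scene'),190,140,90,72,6,'pics/l_c.png')
```

```text
[ 0.60257777 -0.0316671   0.13143279] [ 0.6016084   0.03696073 -0.22950123]
```

View pics/l_w.png

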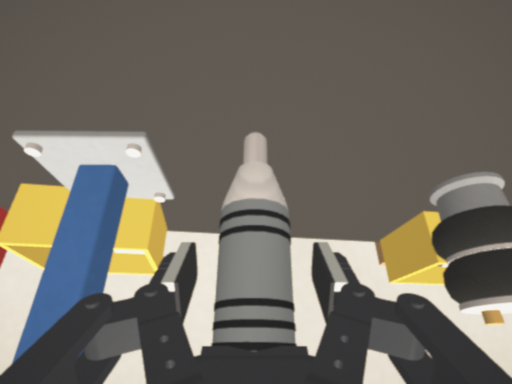

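View pics/l_s.png

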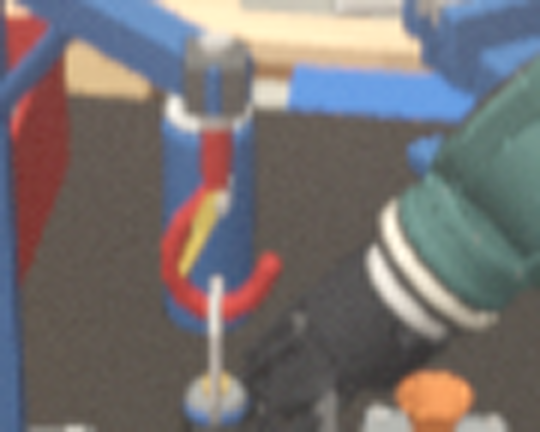

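View pics/l_c.png

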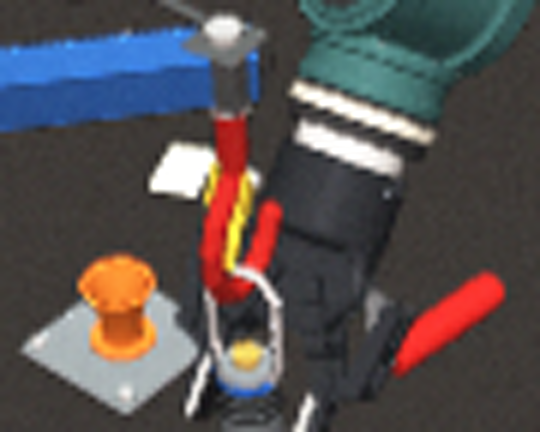

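Emit:
arm_command --deltas '[[[0,0,0],[0,0,0]],[[0,0,0],[0,0,0]],[[0,0,0],[0,0,0]],[[0,0,0],[0,0,0]],[[0,0,0],[0,0,0]]]' --jaw 0.2 --force 70

```text
time_s: 9.05
ee_pos: [0.6028, -0.0321, 0.1327]
tool_rot: [-0.069, 0.928, 0.027, 0.366]
wrist_force: [-0.9, -1.2, 3.9]
gripper_width: 0.402
```

Run:
```python
from h import *
s=robot.state();print(s['ee_pos'],s['wrist_force'],s['gripper_width'])
cv2.imwrite('pics/m_w.png',cams.capture('wrist'))
crop(cams.capture('scene'),190,140,90,72,6,'pics/m_c.png')
```

```text
[ 0.60278946 -0.03207837  0.13269946] [-0.94559043 -1.20868151  3.92609724] 0.40227687512531635
```

View pics/m_w.png

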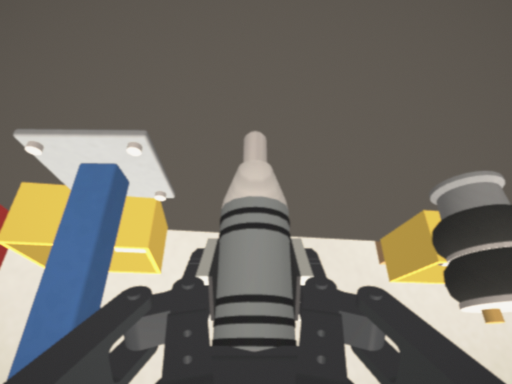

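View pics/m_c.png

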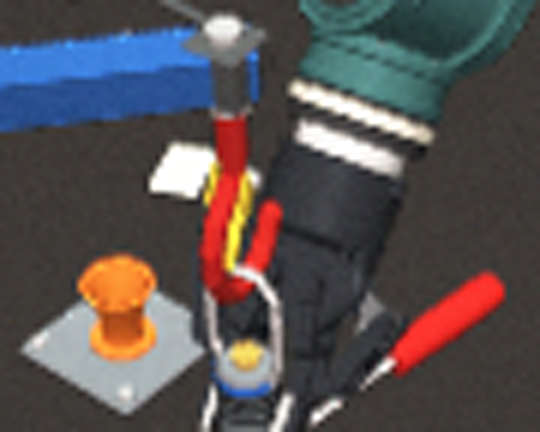

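Run:
```python
from h import *
s=robot.state();T=R.from_quat(s['tool_rot']);psi=.146
for x,z in [(0,5),(0,12),(-4,17),(-8,22),(-12,29),(-20,34),(-30,35),(-45,35),(-70,36),(-100,40)]:
    print(x,z,(T.inv().apply([x*np.cos(psi),x*np.sin(psi),z])/10).round(2))
```

```text
0 5 [-0.34 -0.   -0.37]
0 12 [-0.82 -0.   -0.88]
-4 17 [-0.87  0.   -1.52]
-8 22 [-0.92  0.   -2.15]
-12 29 [-1.1   0.   -2.94]
-20 34 [-0.86  0.   -3.85]
-30 35 [-0.2   0.01 -4.61]
-45 35 [ 0.9   0.01 -5.63]
-70 36 [ 2.66  0.01 -7.41]
-100 40 [ 4.58  0.02 -9.75]
```

Emit:
arm_command --deltas '[[[-0.34,0,-0.37],[0,0,0]],[[-0.82,0,-0.88],[0,0,0]],[[-0.87,0,-1.5],[0,0,0]],[[-0.92,0,-2.15],[0,0,0]],[[-1.1,0,-2.95],[0,0,0]],[[-1.1,0,-2.95],[0,0,0]]]'

```text
time_s: 9.9
ee_pos: [0.5906, -0.0339, 0.1623]
tool_rot: [-0.069, 0.928, 0.027, 0.366]
wrist_force: [0.6, 1.0, -6.5]
gripper_width: 0.403
```

Run:
```python
from h import *
s=robot.state();print(s['ee_pos'],s['wrist_force'],s['gripper_width'])
crop(cams.capture('side'),210,120,80,64,8,'pics/n_s.png')
crop(cams.capture('scene'),190,140,90,72,6,'pics/n_c.png')
```

```text
[ 0.59058517 -0.03394884  0.1622597 ] [ 0.60918853  1.00719626 -6.52258474] 0.40257232756266775
```

View pics/n_s.png

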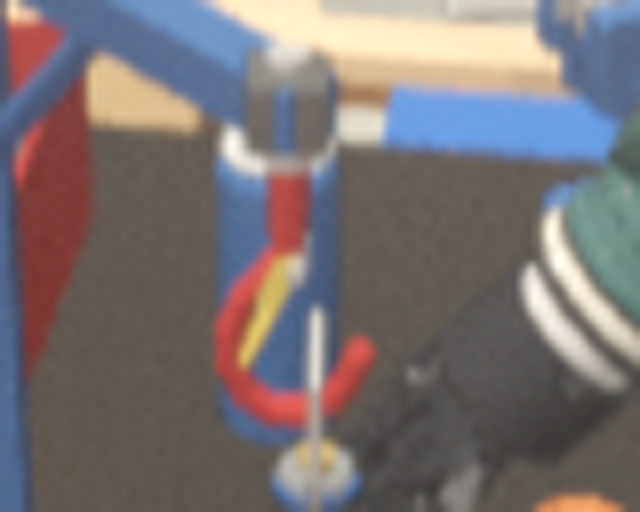

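View pics/n_c.png

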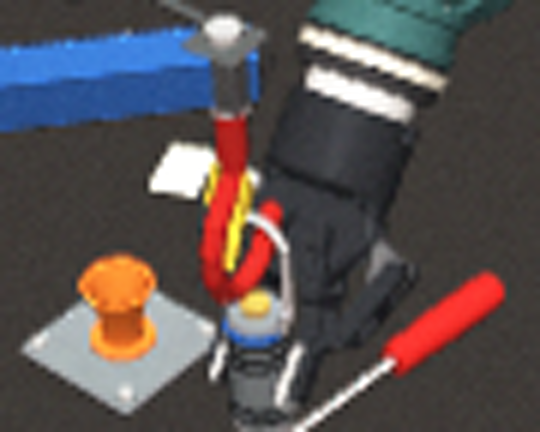

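Run:
```python
from h import *
s=robot.state();T=R.from_quat(s['tool_rot']);psi=.146
for x,z in [(-5,6),(-12,8),(-20,8),(-30,8),(-45,8),(-70,8),(-100,10),(-130,15)]:
    print(x,z,(T.inv().apply([x*np.cos(psi),x*np.sin(psi),z])/10).round(2))
```

```text
-5 6 [-0.04  0.   -0.78]
-12 8 [ 0.33  0.   -1.4 ]
-20 8 [ 0.92  0.   -1.95]
-30 8 [ 1.65  0.01 -2.63]
-45 8 [ 2.74  0.01 -3.65]
-70 8 [ 4.57  0.01 -5.36]
-100 10 [ 6.63  0.02 -7.55]
-130 15 [ 8.48  0.02 -9.97]
```

Emit:
arm_command --deltas '[[[-0.05,0,-0.8],[0,0,0]],[[0.33,0,-1.4],[0,0,0]],[[0.9,0,-1.95],[0,0,0]],[[1.65,0,-2.65],[0,0,0]],[[2.75,0,-3.65],[0,0,0]],[[4.6,0,-5.4],[0,0,0]],[[6.6,0,-7.6],[0,0,0]],[[8.5,0,-10],[0,0,0]],[[8.5,0,-10],[0,0,0]]]'

```text
time_s: 11.12
ee_pos: [0.4599, -0.0532, 0.1766]
tool_rot: [-0.068, 0.928, 0.027, 0.366]
wrist_force: [0.6, -0.7, -6.2]
gripper_width: 0.4
```

Run:
```python
from h import *
s=robot.state();print(s['ee_pos'],s['wrist_force'],s['gripper_width'],s['joints'].round(2))
cv2.imwrite('pics/o_s.png',cams.capture('side'))
cv2.imwrite('pics/o_c.png',cams.capture('scene'))
cv2.imwrite('pics/o_w.png',cams.capture('wrist'))
```

```text
[ 0.45985198 -0.05324124  0.17660158] [ 0.58624268 -0.73114543 -6.20230229] 0.39956844989973933 [-0.63 -0.23 -0.96  0.26  0.5  -0.62]
```

View pics/o_s.png

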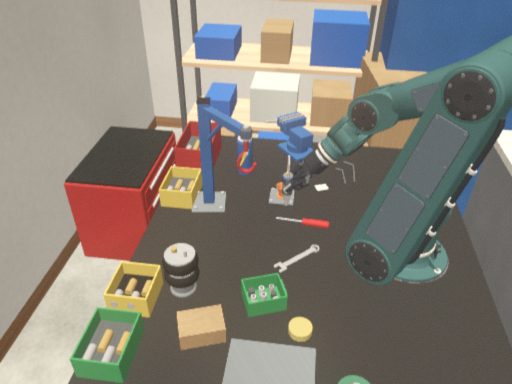

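View pics/o_c.png

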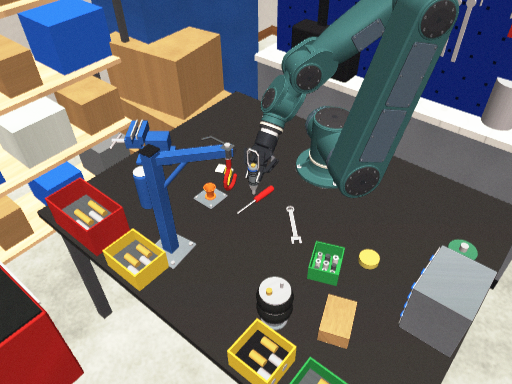

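View pics/o_w.png

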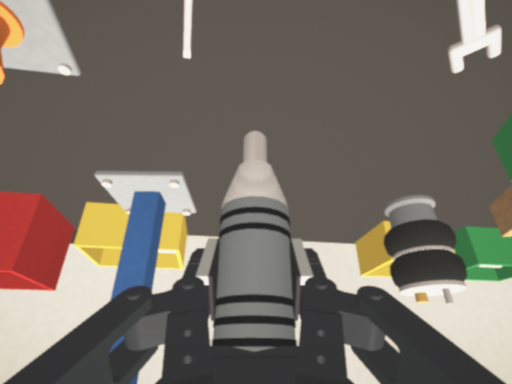

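```bash
cat >> h.py <<'E'
Rg=R.from_quat([-0.069,0.928,0.027,0.366]); Pg=np.array([.6028,-.0321,.1327])
TIP=Rg.inv().apply(np.array([.576,-.0355,.081])-Pg); UP=Rg.inv().apply([0,0,1.])
def tip(s): return s['ee_pos']+R.from_quat(s['tool_rot']).apply(TIP)
E
python3 - <<'E'
from h import *
s=robot.state();T=R.from_quat(s['tool_rot']);c=cams.camera_info('wrist')
print('tip',tip(s),pr(c,tip(s)),T.apply(UP),TIP)
Rt=R.from_euler('z',-32,degrees=True)*T
p=np.array([.461,-.265,.125])-Rt.apply(TIP); print(p,delta(p,Rt))
for f in (.2,.4,.6,.8,1):
    Rf=R.from_euler('z',-32*f,degrees=True)*T; q=s['ee_pos']+(p-s['ee_pos'])*f; print(delta(q,Rf))
crop(cv2.imread('pics/o_w.png'),220,110,70,60,8,'pics/o2.png')
E
```

```text
tip [ 0.43497689 -0.05660341  0.12510734] [[254.72928604 137.23041518]] [1.71111103e-04 1.03154715e-04 9.99999980e-01] [0.05502744 0.00061706 0.01934657]
[ 0.48553144 -0.27633662  0.17669506] (array([  0.7 , -22.42,  -0.62]), array([21.8,  0. , 23.4]))
(array([ 0.14, -4.48, -0.12]), array([4.4, 0. , 4.7]))
(array([ 0.28, -8.97, -0.25]), array([8.7, 0. , 9.4]))
(array([  0.42, -13.45,  -0.37]), array([13.1,  0. , 14. ]))
(array([  0.56, -17.93,  -0.5 ]), array([17.5,  0. , 18.7]))
(array([  0.7 , -22.42,  -0.62]), array([21.8,  0. , 23.4]))
```

View pics/o2.png

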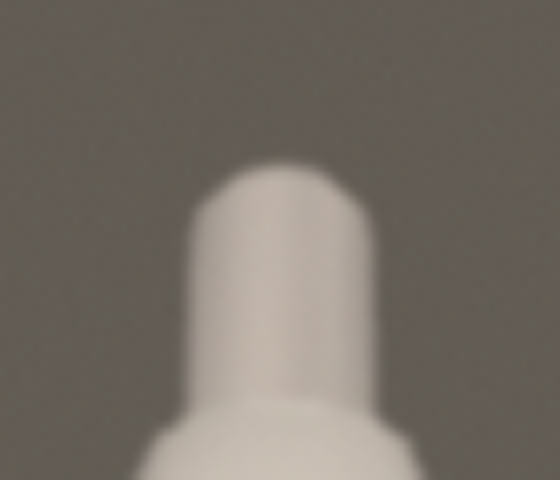

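Run:
```python
from h import *
s=robot.state();c=cams.camera_info('wrist');t=tip(s);d=c['position']-t;d[2]=0;d/=np.linalg.norm(d)
print(pr(c,t+.007*d),pr(c,t-.007*d),pr(c,t+.007*d+[0,0,-.003]),pr(c,t+.012*d), np.linalg.norm(c['position']-t))
```

```text
[[254.71713091 129.63104672]] [[254.74065462 144.33803109]] [[254.71090583 125.73913447]] [[254.70792075 123.87286753]] 0.18693901869027127
```

Emit:
arm_command --deltas '[[[0.1,-3,0],[3,0,3]],[[0.2,-6,-0.2],[6,0,6.3]],[[0.3,-9,-0.3],[8.7,0,9.4]],[[0.4,-13.4,-0.4],[13.1,0,14]],[[0.5,-16,-0.5],[15.5,0,16.7]],[[0.5,-16,-0.5],[15.5,0,16.7]]]'

```text
time_s: 12.02
ee_pos: [0.4788, -0.2136, 0.1766]
tool_rot: [0.117, 0.923, -0.045, 0.363]
wrist_force: [0.1, 0.7, -6.5]
gripper_width: 0.402
```

Run:
```python
from h import *
s=robot.state();c=cams.camera_info('wrist')
print(s['ee_pos'],s['joints'].round(2),'tip',tip(s),R.from_quat(s['tool_rot']).apply(UP))
cv2.imwrite('pics/p_w.png',cams.capture('wrist'))
for z,n in ((.014,'floor'),(.058,'rim')): print(n,pr(c,[.461,-.265,z]))
```

```text
[ 0.47877449 -0.21362878  0.17661402] [-0.79 -0.13 -0.91  0.11  0.36 -0.41] tip [ 0.45272278 -0.20623117  0.124949  ] [ 7.97915035e-04 -1.93449745e-03  9.99997811e-01]
floor [[190.24610398  52.62166673]]
rim [[184.65753324  89.0262264 ]]
```

View pics/p_w.png

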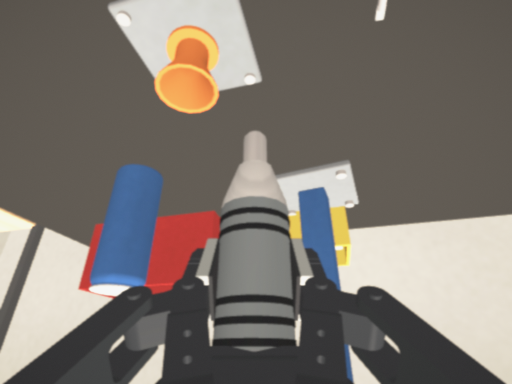

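```bash
cat > hol.py <<'E'
from h import *
def fit(im,c,p0=(.461,-.265)):
    hsv=cv2.cvtColor(im,cv2.COLOR_BGR2HSV)
    m=cv2.inRange(hsv,(5,150,90),(22,255,255))
    n,l,st,_=cv2.connectedComponentsWithStats(m); 
    k=1+np.argmax(st[1:,4]); m=(l==k).astype('uint8')*255
    cs,_=cv2.findContours(m,cv2.RETR_EXTERNAL,cv2.CHAIN_APPROX_NONE)
    H=max(cs,key=len)[:,0,:].astype(float)
    return m,H
def model(c,x,y,H,lo,hi):
    pass
E
python3 - <<'E'
from hol import *
c=cams.camera_info('wrist');im=cv2.imread('pics/p_w.png');m,H=fit(im,c)
print(len(H),H.min(0),H.max(0))
# rim ellipse: contour points whose distance to the predicted rim circle is small; robust fit of x,y
a=np.linspace(0,2*np.pi,720)
def circ(x,y): return pr(c,np.c_[x+.025*np.cos(a),y+.025*np.sin(a),0*a+.058])
from scipy.spatial import cKDTree
Hs=H[H[:,1]>74]
def f(p): return cKDTree(circ(*p)).query(Hs)[0]
r=least_squares(f,[.461,-.265],loss='soft_l1',diff_step=1e-3);print(r.x,np.median(f(r.x)),f(r.x).max())
print(atz(c,(187,89),.058))
v=im.copy()
for q in circ(*r.x): cv2.circle(v,tuple(np.round(q).astype(int)),0,(255,0,0))
crop(v,100,0,170,130,4,'pics/p2.png')
E
```

```text
138 [159.  67.] [214. 109.]
[ 0.45669274 -0.26090262] 1.6482624744366428 9.640658810209027
[ 0.4608608  -0.26195062  0.058     ]
```

View pics/p2.png

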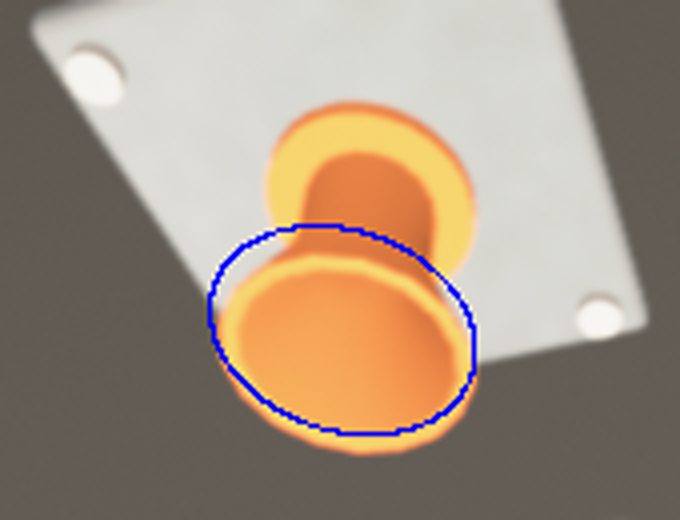

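Run:
```python
from h import *
c=cams.camera_info('wrist')
a=np.linspace(0,2*np.pi,720)
def circ(p): return pr(c,np.c_[p[0]+.025*np.cos(a),p[1]+.025*np.sin(a),0*a+(p[2] if len(p)>2 else .058)])
def f(p):
    q=circ(p); return np.r_[q.min(0),q.max(0)]-[154,63,219,113.2]
for p0 in ([.461,-.265],[.461,-.265,.058]):
    r=least_squares(f,p0,diff_step=1e-4);print(r.x,r.fun)
im=cv2.imread('pics/p_w.png')
for q in circ(least_squares(f,[.461,-.265],diff_step=1e-4).x): cv2.circle(im,tuple(np.round(q).astype(int)),0,(255,0,0))
crop(im,100,0,170,130,4,'pics/p3.png')
```

```text
[ 0.46215865 -0.26249414] [ 0.08031652  0.07828231 -0.08338344 -0.13740628]
[ 0.46169485 -0.26219903  0.05862091] [-0.02261773  0.02733803  0.02344728 -0.03294341]
```

View pics/p3.png

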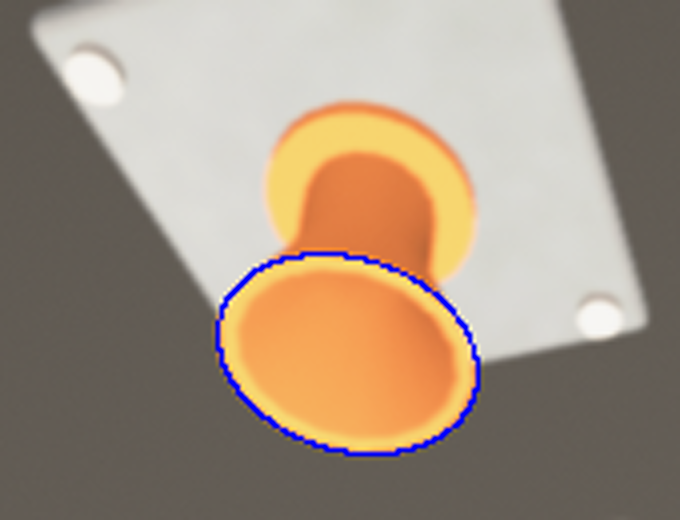

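Run:
```python
from h import *
s=robot.state();T=R.from_quat(s['tool_rot'])
print(delta(np.array([.462,-.2623,.085])-T.apply(TIP),T),tip(s))
```

```text
(array([ 0.98, -5.3 ,  4.5 ]), array([0., 0., 0.])) [ 0.45235128 -0.20517813  0.12468974]
```

Emit:
arm_command --deltas '[[[-0.9,-2.7,0.8],[0,0,0]],[[-1.74,-5.3,1.57],[0,0,0]],[[-0.6,-5.3,2.7],[0,0,0]],[[0.98,-5.3,4.5],[0,0,0]],[[0.98,-5.3,4.5],[0,0,0]],[[0.98,-5.3,4.5],[0,0,0]]]'

```text
time_s: 12.82
ee_pos: [0.4883, -0.2693, 0.1379]
tool_rot: [0.116, 0.923, -0.045, 0.364]
wrist_force: [-0.0, -1.0, -6.1]
gripper_width: 0.404
```

Run:
```python
from h import *
s=robot.state();c=cams.camera_info('wrist')
print(s['ee_pos'],s['joints'].round(2),'tip',tip(s),R.from_quat(s['tool_rot']).apply(UP))
im=cams.capture('wrist')
a=np.linspace(0,2*np.pi,720)
for x,y,col in ((.462,-.2623,(255,0,0)),):
  for q in pr(c,np.c_[x+.025*np.cos(a),y+.025*np.sin(a),0*a+.058]): cv2.circle(im,tuple(np.round(q).astype(int)),0,col)
cv2.circle(im,tuple(np.round(pr(c,tip(s))[0]).astype(int)),1,(0,0,255),-1)
crop(im,170,60,170,130,4,'pics/q.png')
crop(cams.capture('side'),250,140,90,70,8,'pics/q2.png')
crop(cams.capture('scene'),170,130,90,70,8,'pics/q3.png')
```

```text
[ 0.48829429 -0.26932646  0.13787062] [-0.88  0.01 -0.92 -0.01  0.42 -0.49] tip [ 0.46225523 -0.2620216   0.08618603] [ 2.08008134e-04 -1.37518849e-03  9.99999033e-01]
```

View pics/q.png

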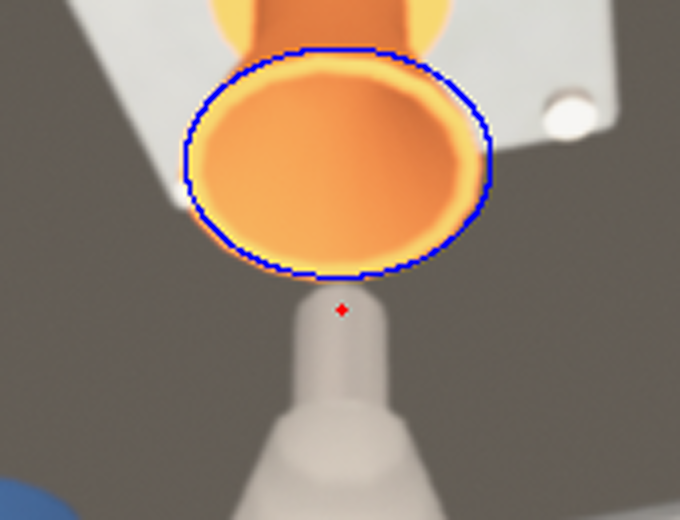

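View pics/q2.png

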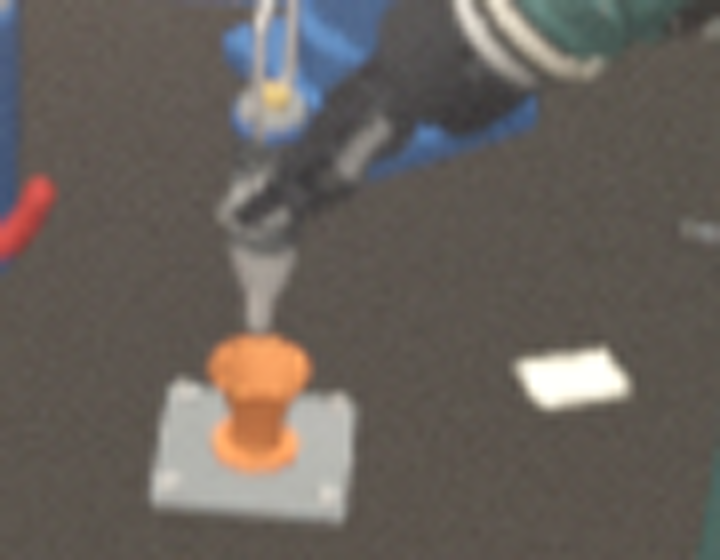

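View pics/q3.png

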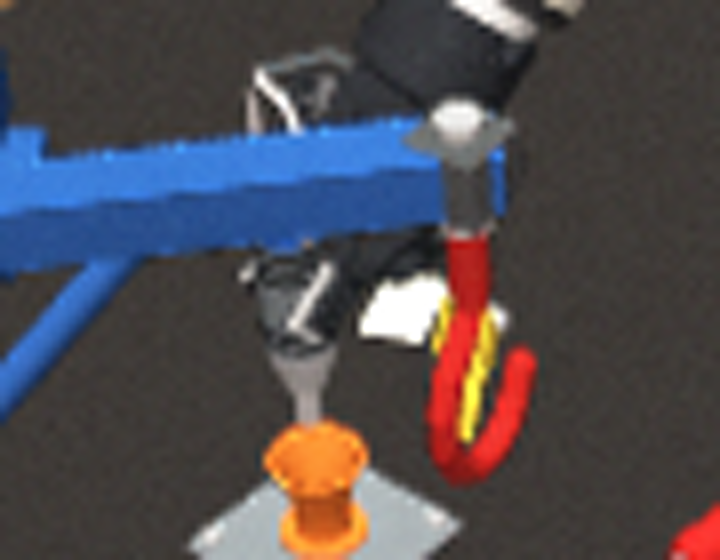

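Run:
```python
from h import *
s=robot.state();T=R.from_quat(s['tool_rot'])
for z in (.058,.035,.022,.018,.012): print(z,delta(np.array([.4619,-.2622,z])-T.apply(TIP),T)[0])
print(tip(s))
```

```text
0.058 [1.98 0.01 2.05]
0.035 [3.55 0.   3.73]
0.022 [4.44 0.   4.68]
0.018 [4.71 0.   4.97]
0.012 [5.12 0.   5.41]
[ 0.46234356 -0.26237179  0.08652715]
```

Emit:
arm_command --deltas '[[[0.8,0,0.8],[0,0,0]],[[1.6,0,1.6],[0,0,0]],[[2.2,0,2.3],[0,0,0]],[[2.9,0,3],[0,0,0]],[[3.5,0,3.7],[0,0,0]],[[3.8,0,4],[0,0,0]],[[4.1,0,4.3],[0,0,0]],[[4.4,0,4.65],[0,0,0]],[[4.4,0,4.65],[0,0,0]]]'

```text
time_s: 14.1
ee_pos: [0.4874, -0.2691, 0.0728]
tool_rot: [0.116, 0.923, -0.045, 0.363]
wrist_force: [-0.4, -0.0, -6.8]
gripper_width: 0.401
```

Emit:
arm_command --deltas '[[[0.14,0,0.15],[0,0,0]],[[0.27,0,0.29],[0,0,0]],[[0.27,0,0.29],[0,0,0]]]'

```text
time_s: 14.48
ee_pos: [0.4875, -0.2692, 0.0691]
tool_rot: [0.116, 0.923, -0.045, 0.364]
wrist_force: [-0.5, -0.7, -7.1]
gripper_width: 0.403
```

Run:
```python
from h import *
s=robot.state();c=cams.camera_info('wrist')
print(s['wrist_force'],'tip',tip(s))
im=cams.capture('wrist');crop(im,150,60,220,170,3.5,'pics/r.png')
```

```text
[-0.53587625 -0.67579562 -7.14125347] tip [ 0.46141144 -0.26182721  0.0173915 ]
```

View pics/r.png

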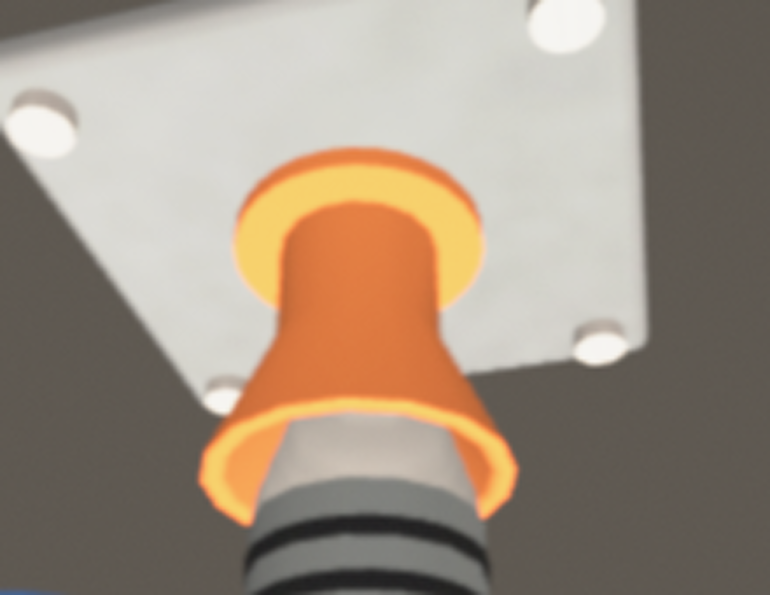

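Emit:
arm_command --deltas '[[[0.07,0,0.07],[0,0,0]],[[0.14,0,0.14],[0,0,0]],[[0.2,0,0.21],[0,0,0]],[[0.2,0,0.21],[0,0,0]]]'

```text
time_s: 15.02
ee_pos: [0.4894, -0.2699, 0.0688]
tool_rot: [0.115, 0.922, -0.046, 0.366]
wrist_force: [-5.3, 6.7, 20.7]
gripper_width: 0.401
```

Emit:
arm_command --deltas '[[[0.07,0,0.07],[0,0,0]],[[0.14,0,0.14],[0,0,0]],[[0.14,0,0.14],[0,0,0]]]'

```text
time_s: 15.4
ee_pos: [0.4907, -0.2704, 0.0684]
tool_rot: [0.114, 0.922, -0.046, 0.368]
wrist_force: [-3.2, 9.2, 33.2]
gripper_width: 0.405
```

Emit:
arm_command --deltas '[[[-0.1,0,-0.1],[0,0,0]],[[-0.17,0,-0.17],[0,0,0]],[[-0.17,0,-0.17],[0,0,0]]]'

```text
time_s: 15.78
ee_pos: [0.4891, -0.2698, 0.0686]
tool_rot: [0.115, 0.922, -0.045, 0.366]
wrist_force: [3.1, 3.8, 8.6]
gripper_width: 0.399
```

Run:
```python
from h import *
s=robot.state();c=cams.camera_info('wrist')
print(s['wrist_force'],s['wrist_torque'],'tip',tip(s),R.from_quat(s['tool_rot']).apply(UP))
im=cams.capture('wrist');crop(im,150,60,220,170,3.5,'pics/s.png')
crop(cams.capture('side'),250,140,90,70,8,'pics/s2.png')
```

```text
[3.05034284 3.76676609 8.59489733] [ 0.67653594 -1.25558726  0.53806453] tip [ 0.46324244 -0.26263124  0.01680227] [-3.55895400e-03  2.51310826e-04  9.99993635e-01]
```

View pics/s.png

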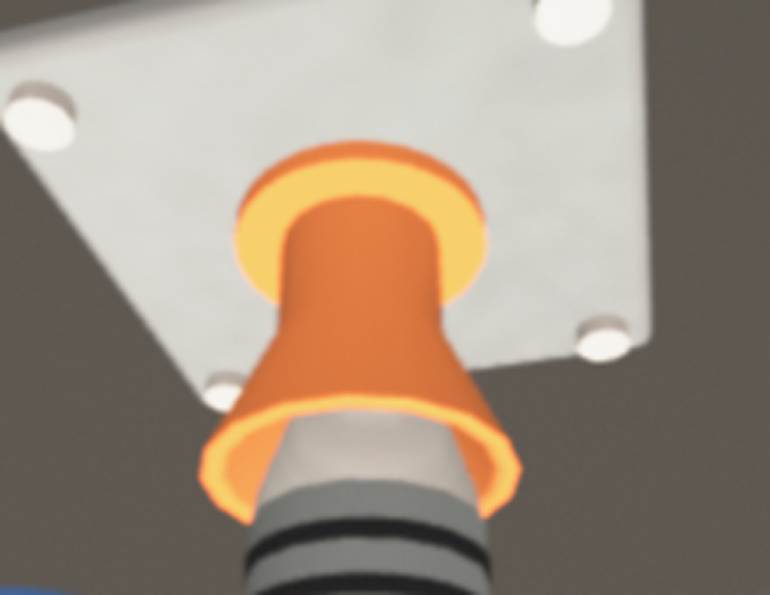

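View pics/s2.png

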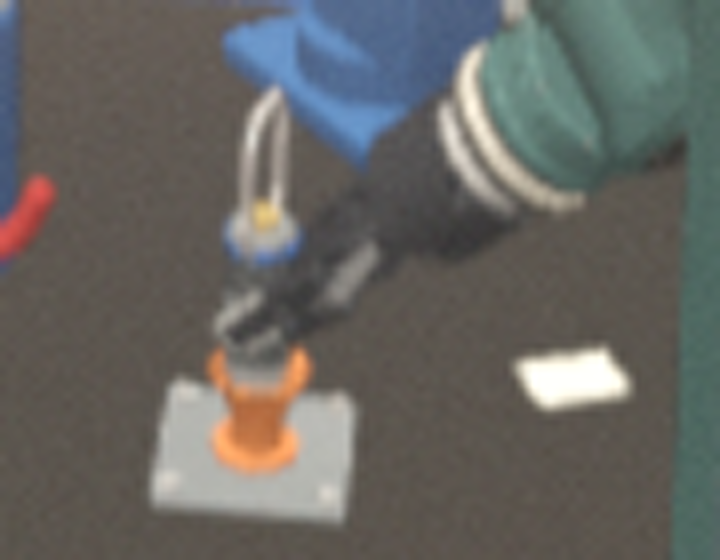

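Run:
```python
from h import *
c=cams.camera_info('wrist')
h=np.array([.462,-.2623,0]);d=c['position']-h;d[2]=0;d/=np.linalg.norm(d)
for z in (.062,.066,.07,.075,.084): print(z,pr(c,h+.018*d+[0,0,z]))
print(pr(c,h-.025*d+[0,0,.058]),pr(c,h+.025*d+[0,0,.058]))
```

```text
0.062 [[255.00455952 185.36243179]]
0.066 [[255.02862179 192.60679499]]
0.07 [[255.05333256 200.04639964]]
0.075 [[255.08517359 209.63269406]]
0.084 [[255.1453244  227.74213624]]
[[255.10151872 214.55367796]] [[254.95540656 170.56408457]]
```

Emit:
arm_command --deltas '[[[0,0,0],[0,0,0]],[[0,0,0],[0,0,0]],[[0,0,0],[0,0,0]],[[0,0,0],[0,0,0]],[[0,0,0],[0,0,0]]]' --jaw 0.8

```text
time_s: 16.5
ee_pos: [0.4875, -0.2692, 0.0667]
tool_rot: [0.116, 0.923, -0.045, 0.364]
wrist_force: [0.6, -0.6, -0.7]
gripper_width: 0.8
```

Run:
```python
from h import *
s=robot.state();print(s['wrist_force'],s['gripper_width'],s['ee_pos'])
cv2.imwrite('pics/t.png',cams.capture('wrist'))
crop(cams.capture('side'),250,140,90,70,8,'pics/t2.png')
```

```text
[ 0.63247758 -0.62462145 -0.73518604] 0.799938918394963 [ 0.48747013 -0.26919321  0.0666607 ]
```

View pics/t.png

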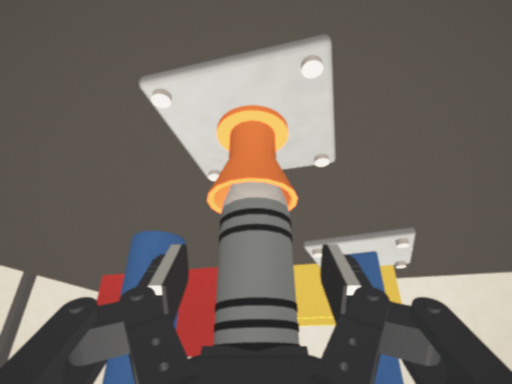

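View pics/t2.png

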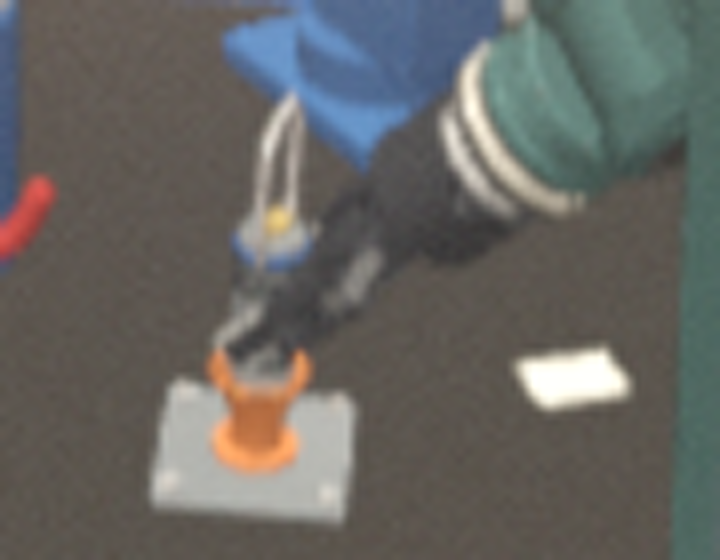

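Emit:
arm_command --deltas '[[[0,0,-1],[0,0,0]],[[0,0,-2.5],[0,0,0]],[[0,0,-4.5],[0,0,0]],[[0,0,-7],[0,0,0]],[[0,0,-10],[0,0,0]],[[0,0,-13],[0,0,0]],[[0,0,-13],[0,0,0]]]'

```text
time_s: 17.48
ee_pos: [0.401, -0.2479, 0.1637]
tool_rot: [0.116, 0.923, -0.047, 0.365]
wrist_force: [0.9, -0.3, -0.1]
gripper_width: 0.797
```

Run:
```python
from h import *
s=robot.state();print(s['wrist_force'],s['ee_pos'],s['time_s'])
cv2.imwrite('pics/u.png',cams.capture('wrist'))
crop(cams.capture('side'),250,140,90,70,8,'pics/u2.png')
cv2.imwrite('pics/u3.png',cams.capture('scene'))
```

```text
[ 0.87391848 -0.28002306 -0.10068845] [ 0.40099342 -0.2478958   0.16366944] 17.475
```

View pics/u.png

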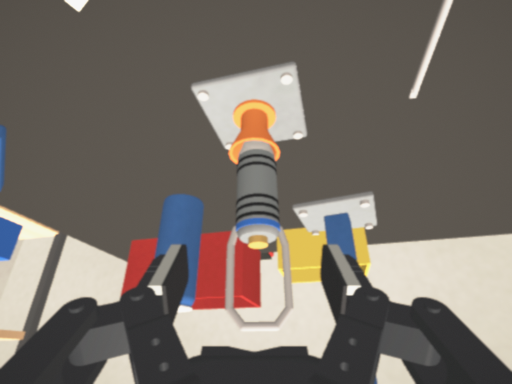

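View pics/u2.png

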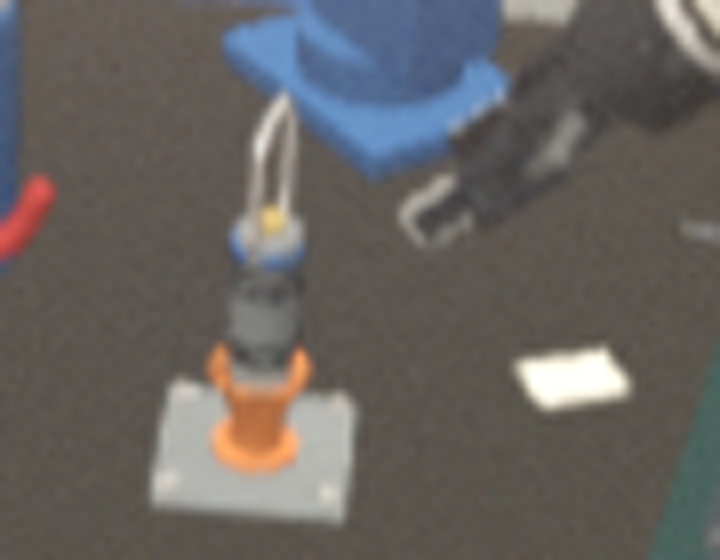

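View pics/u3.png

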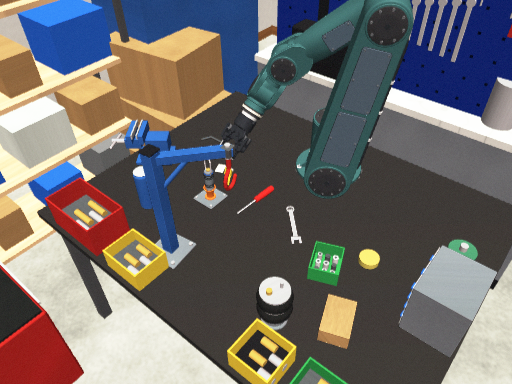

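Emit:
arm_command --deltas '[[[0,0,0],[0,0,0]],[[0,0,0],[0,0,0]],[[0,0,0],[0,0,0]],[[0,0,0],[0,0,0]]]'

```text
time_s: 18.12
ee_pos: [0.4016, -0.2473, 0.1617]
tool_rot: [0.116, 0.923, -0.045, 0.364]
wrist_force: [0.2, -1.0, -0.6]
gripper_width: 0.801
```

Run:
```python
from h import *
s=robot.state();c=cams.camera_info('wrist');im=cams.capture('wrist');D=cams.camera_info('side')
print(np.abs(im.astype(int)-cv2.imread('pics/u.png')).max(),s['wrist_force'])
P,e=tri([(c,(261,326)),(D,(250+285/8,140+97/8))]);print('bail',P,e)
d=P-np.array([.462,-.2623,.014]);print('lean deg',np.degrees(np.arctan2(np.hypot(*d[:2]),d[2])),d)
h=np.array([.462,-.2623,.0]);print(pr(c,h+[0,0,.21]),pr(c,h+[0,0,.144]))
```

```text
185 [ 0.21769271 -1.02148881 -0.59693422]
bail [ 0.45589644 -0.25627344  0.20950777] 1.2413924847292461
lean deg 2.5121112334705216 [-0.00610356  0.00602656  0.19550777]
[[254.50373812 328.06243904]] [[254.25106968 240.12631761]]
```

Run:
```python
from station import robot
print(robot.close_job())
```

```text
the job is handed in; nothing more can be done
None
```

I pressed the keeper open, lifted the screwdriver off over the nose, and lowered it nose-down into the orange holster. I let go only after the wrist force showed it resting on the floor, then backed off about 13 cm and handed the job in at about 18 s. No verdict came back.

**Last checks, all good:**
- **Depth:** the bail bar triangulated at z = 0.2095 m, against 0.210 m expected with the tip on the floor.
- **Lean:** about 2.5 degrees.
- **Keeper:** it was still open at the back of the hook.
- **Gripper:** the fingers were clear, and the wrist force was about 1 N, which is noise.
- **Other things on the bench:** none looked moved in the final scene picture.

**What disagreed or was not checked:**
- **Finger length:** in the pictures the finger ends lay about 25 to 30 mm behind the reported TCP, so I aimed the press and the grasp by the pictures.
- **Contact height:** at floor contact the estimated tip height was about 2.5 mm above the given floor. I put this down to measurement error.
- **Seating force:** it peaked at about 33 N, then I eased off before releasing.
- **At rest:** I compared two wrist pictures 0.6 s apart, but the arm was still settling, so they don't show whether the screwdriver had stopped moving.

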